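# Index the rescan camera to the cream monitor

### The job

Swing the camera on its indexing stand one hole round, so that it looks at the cream monitor instead of the grey one in the middle: hook a fingertip under the red pull ring from the tail end of the arm, gently lift the spring index pin clear, swing the arm by the ring, and let the pin drop fully home in the very next hole. The ring is only hooked, never pinched; do not touch the camera, and pick up or move nothing else.

Things in the scene. Friction and masses are not known exactly. Their poses are not given: they have to be found in the camera images.
- pan_base: Fixed camera stand. Origin: on the vertical pan axis at table level; x points to the middle monitor, y left of that, z up. A round foot (radius 75) and column carry, on the -x side, a pale metal sector plate, 42 wide, top 100 above the table, reaching 62 degrees to either side, with five black index holes 12 wide on a circle of radius 130 about the pan axis, 25 degrees (0.436 rad) apart.
- pan_arm (a joint): Pan angle of the grey arm, rad. 0 = pin in the middle hole (as at the start), lens along +x of pan_base; positive = counter-clockwise from above: lens towards +y of pan_base, tail and ring towards -y. Next holes at +0.436 and -0.436, play about 0.011; stops at 0.96. Friction is slight (about 1.2 N at the ring); with the pin up the arm stays where it is left.
- tail_end (a point): End of the arm's tail, on its top face, 113 above the table and 152 from the pan axis, on the far side of the axis from the lens. The tail is a flat grey bar 28 wide. Axes as the arm's: x from the tail to the lens, z up.
- index_pin (a joint): Lift of the spring index pin, m: 0 = fully down in a hole; the round nose (9 thick) leaves the hole at 0.010; stop at 0.022. The spring pushes down with 6 N when seated, about 8 N at 0.015. Let go between two holes, the nose rides on the plate (0.010) and snaps down when the arm is swung over a hole.
- pull_ring: Red pull ring fixed rigidly on the pin: rises with it, turns with the arm, cannot flop. Bar 6 thick, inner diameter 48. Origin: centre of the opening, with the pin down 169 above the table and 111 from the pan axis. x: normal of the ring's plane, towards the camera and 45 degrees downwards, the way a finger passes through from the tail side; y level, the arm's y; z up the plane to the ring's top.
- ring_top (a point): Centre of the ring's top bar, under which a finger hooks: with the pin down 188 above the table, 92 from the pan axis (the ring leans 45 degrees towards the camera).
- barrel_top (a point): Top of the dark steel barrel on the tail in which the pin slides: 139 above the table, 130 from the pan axis, radius 10 to 13. The ring's bottom stands just above it. Between it and the camera nothing stands higher than 118 above the table.
- camera: Grey and black video camera on the arm over the pan axis, 115 long, 60 wide, from 124 to 191 above the table; its rear is 38 from the pan axis, on the tail side. Origin: under the camera, 12 from the pan axis towards the lens; the lens points along its x. Not to be touched.
- monitor_cream_front (a point): Tells on which side the small cream-coloured monitor stands: a point on the table straight in front of its screen, 330 from the screen, 140 to the left or right of the stand's own x axis (y in pan_base +140 or -140; x in pan_base -30). The monitor itself, 132 wide, 140 high, stands fixed on a low shelf beyond the stand, its screen 300 ahead of the pan axis, facing the camera.
- monitor_black_front (a point): The same point of the black monitor, which stands on the other side. A grey monitor of the same size stands between the two, straight ahead of the stand.
- tape_roll: Loose blue roll of tape lying flat, 72 in diameter, 24 high, beside the stand. Origin: centre of its underside.
- toy_bird: Loose black and white toy bird, 48 wide, 69 high, beside the stand. Origin: centre of its underside.
- screwdriver: Loose screwdriver with yellow handle, 150 long, lying beside the stand. Origin: under its middle; x along it.

How it is judged:
On the way, in this order (a step that is already met when the one before it is completed fails the run):
1. the fingers hook the ring and lift the index pin to clear the middle hole (value of joint index_pin above 0.008 m and value of joint pan_arm between -0.15 and 0.15 rad and contact force between the fingers and pull_ring above 1 N), for 0.1 s.
2. the arm swings one hole, the camera towards the cream monitor, and the pin drops home in that hole (((y of monitor_cream_front in the frame of pan_base above 0 m and value of joint pan_arm between 0.406 and 0.466 rad) or (y of monitor_cream_front in the frame of pan_base below 0 m and value of joint pan_arm between -0.466 and -0.406 rad)) and value of joint index_pin below 0.003 m), for 0.1 s.
At the end, for the whole second after the job is handed in: the pan arm stands within 0.03 rad of the hole next to the middle one that points the camera at the cream monitor (+0.436 rad if that monitor is at +y of the stand, else -0.436), the index pin is down in it to within 3 mm of fully home, and the arm is at rest (all of step 2 and velocity of joint pan_arm between -0.05 and 0.05 rad/s); the robot touches nothing.
It fails at once if the arm is swung the wrong way (towards the black monitor) by half a hole or more ((y of monitor_cream_front in the frame of pan_base above 0 m and value of joint pan_arm below -0.22 rad) or (y of monitor_cream_front in the frame of pan_base below 0 m and value of joint pan_arm above 0.22 rad)).
It fails at once if the arm is swung past the next hole by half a hole or more (value of joint pan_arm above 0.65 rad or value of joint pan_arm below -0.65 rad).
It fails at once if the ring is pinched or wrenched (more than 30 N in all between fingers and ring; hooking and lifting it takes 10 to 15 N) (contact force between the fingers and pull_ring above 30 N).
It fails at once if the camera is touched (contact force between any of the fingers, the arm and camera above 1 N).
It fails at once if the tape roll, toy bird or screwdriver is moved more than 15 mm, lifted or tipped over (distance of any of tape_roll, toy_bird, screwdriver from where it was at the start of the episode above 0.015 m or not (angle between each of tape_roll, toy_bird's own z axis and vertical below 0.15 rad)).
It also fails if it takes over 45 s, if anything falls off the work surface, if the arm or the gripper's body presses on something with over 40 N, if the wrist force passes 120 N, or if a joint passes its speed limit or range.

### The arm

A 6-joint arm with a two-finger parallel gripper is mounted at the origin on the work surface. World frame = base frame: x ahead of the robot, y to its left, z up, the work surface at z = 0. Lengths are in m, angles in rad, forces in N, time in s.
With the tool pointing down it reaches from about 0.375 to 0.75 m from the base axis. Payload 9 kg.
Tool frame: the origin (TCP) lies midway between the tips of the shut fingers; the grasp point (between the pads) lies 19 mm behind it; z points along the fingers, y is the direction in which the jaws open and shut (so a half turn about z gives the same grasp; the last joint's range is limited). The gripper opens to 85 mm and grips with 20 to 120 N. Pads are 22 mm wide; open, the fingers measure 114 mm over their backs; the gripper's body (76 mm by 85 mm) begins 54 mm behind the grasp point. The pads swing forward as they close: fully open they stand 13 mm farther back than shut.
Start: joints at [-1.494, 0.104, 0.097, 1.564, 0, 1.353], TCP at [0.174, -0.574, 0.202] pointing down, gripper open.
Joint ranges: [-2.99, 2.99], [-0.84, 1.86], [-1.1, 1.16], [-1.84, 2.11], [-1.51, 1.56], [-3.14, 3.14]. Speed limits (rad/s): [2.22, 2.22, 2.57, 3.14, 3.14, 3.14].

### API

Orientations are given as a unit quaternion [x, y, z, w].
In Python, from bench import env gives the robot as it stands. The module is installed in compiled form; this text tells all that it offers.
- The arm moves only by the tool drive_tool, never from a script. Its argument "deltas" is a list of rows, each an object of numbers: "x", "y", "z": the shift along the tool's x, y, z in mm; "ax", "ay", "az": the turn, a rotation vector about the tool's x, y, z in degrees; "claw": the gripper's target within -1 to 1 (fully open at 1, half-way at 0, shut at -1). A call has 1 to 8 rows; each row shifts and turns the commanded pose from where the row before left it, along the tool's axes as they then stand; what a row does not reach is not made up. A row lasts 1/12 s, in which the tool goes at most 41.7 mm and 7.16 degrees, less where a joint would pass 70% of its speed; a pose out of reach is approached as far as the arm can. A call is refused whole if a number of a shift passes 41.7 or a number of a turn 7.16, either way. A call with a gripper value outside its range is refused whole. The fingers move at their own pace and stop on an object; the grip force is fixed at half the most. Time passes only in rows, so rows that do not move let the fingers close. It gives the time, the measured TCP pose, the force and the opening at its end, in the units of the state.
- env.get_state(): the state, without advancing time (a new reading comes with each control period).
- env.camera(name): name is "side" or "top" or "wrist"; returns a dict with "img" (400x640x3 uint8, red, green, blue), "mtx" (3x3 intrinsics, pixels), "cam_to_world" (4x4, takes a point from camera to world coordinates); the wrist camera has in their place "mount" (4x4, takes a point from camera to tool coordinates, whose origin is the TCP and whose axes are the flange's). Camera axes: x right, y up, looking along -z (the intrinsics and any distortion apply to the point x, -y, -z); pixel columns grow to the right and rows downward; lengths in m; the calibration is good to about 2 mm. A picture is of the moment at which its call begins: read the wrist's pose just before it. There is no depth.
- env.job_done(): hands the job in, once; it reports no verdict.
Trained networks look in a picture, given as the dict that the camera call returned (one of the last four; its "shot" number tells which), for a name from the list of things; names that differ only in an ending like _2 or _b are one class to them, and where a whole thing is asked for, a point or a joint stands for the part that bears it (a point fixed in the world has none). Each returns a list of dicts, best first, with "score" (0 to 1); they miss things now and then, are a little off and sometimes report something else, mostly with a low value. They report only what shows in the picture. A call takes as long as a camera call.
- env.spot_in(label, picture): "at" ([row, column] in pixels, amid what is visible of it).
- env.masks_of(label, picture): "region" (400x640 bool, what is visible of it) and "at" ([row, column] in pixels, amid what is visible of it).
- env.tip_of(label, picture): "at" ([row, column] in pixels: a listed point, or the origin of a listed thing).
The state is a dict: "time_s": time; "qpos": joint angles; "joint_velocities": joint speeds; "tau": joint torques, N m; "tool_pos": TCP position; "tool_rot": TCP orientation; "ft_force": force on the tool from outside, world axes, zero at the start; "torque": the same for the moment, N m; "gripper_width": opening from 0.0 (shut) to 1.0 (fully open).
Only numpy, scipy, OpenCV 4.12 (cv2) and the standard library are available. Lean on these libraries where they do the work, as an engineer would, in place of code of your own. Each camera call takes 0.05 s, during which the arm holds its last target.

## Working session

There is one attempt and no reset: what is moved stays moved. The work goes in short steps, Python scripts to look and compute and a tool call to move; the robot and the scene stay as the last step left them, time stands still between calls to the robot, and variables do not carry over. Pictures are saved under pics/ and viewed, and the job is handed in when it is done.

Besides the shell and the picture viewer there is one more tool, called in YAML: its name, and indented under it one key for each argument. drive_tool: Moves the arm, as the interface text tells. Its arguments: {"type":"object","properties":{"deltas":{"type":"array"}},"required":["deltas"]}

```bash
mkdir -p pics
cat > h.py <<'E'
import numpy as np, cv2
from bench import env
def save(p,n): cv2.imwrite(f'pics/{n}.png',cv2.cvtColor(p['img'],cv2.COLOR_RGB2BGR))
E
python3 - <<'E'
from h import *
s=env.get_state(); print(s)
for n in ['side','top','wrist']:
    p=env.camera(n); save(p,n+'0'); print(n,p['mtx'].tolist(),{k:np.round(v,4).tolist() for k,v in p.items() if k in('cam_to_world','mount')},[k for k in p])
    for l in ['pan_base','tail_end','ring_top','pull_ring','barrel_top','camera','monitor_cream_front','monitor_black_front','tape_roll','toy_bird','screwdriver']:
        r=env.tip_of(l,p); print(l,[(np.round(d['at'],1).tolist(),round(d['score'],2)) for d in r[:2]])
E
```

```text
{'time_s': 0.0, 'qpos': array([-1.49370030e+00,  1.04702316e-01,  9.64374671e-02,  1.56390925e+00,
        3.36523530e-05,  1.35307683e+00]), 'joint_velocities': array([-6.78416476e-04, -6.19500860e-05,  3.95215640e-04, -1.63142654e-04,
        4.38895396e-04, -1.71778415e-03]), 'tau': array([-3.69251586e-05, -5.56926298e+01,  5.03655589e+01,  1.68331264e-02,
       -1.10845131e-04,  1.50270972e-05]), 'tool_pos': array([ 0.17431645, -0.57371657,  0.20140309]), 'tool_rot': array([ 9.89154901e-01,  1.46874459e-01,  6.51813861e-05, -6.86000613e-04]), 'ft_force': array([-0.09007344, -0.02768443, -0.7222607 ]), 'torque': array([-0.02260929,  0.00249243, -0.03952105]), 'gripper_width': 0.9989381087892315}
side [[370.4314616406699, 0.0, 323.5037637664406], [0.0, 370.4314616406699, 201.1306425337846], [0.0, 0.0, 1.0]] {'cam_to_world': [[-0.7958, 0.4436, -0.4123, 0.3035], [-0.6056, -0.5823, 0.5424, 0.5035], [0.0006, 0.6813, 0.732, 0.7669], [0.0, 0.0, 0.0, 1.0]]} ['img', 'mtx', 'cam_to_world', 'shot']
pan_base [([216.9, 327.3], 0.65)]
tail_end [([218.7, 371.7], 0.67), ([220.0, 327.0], 0.4)]
ri
[... 702 characters left out ...]
331.1], 0.66)]
barrel_top [([227.6, 331.8], 0.85)]
camera [([171.1, 337.3], 0.83)]
monitor_cream_front [([211.1, 332.5], 0.44)]
monitor_black_front []
tape_roll [([230.3, 251.1], 0.64)]
toy_bird [([231.3, 413.8], 0.51)]
screwdriver [([162.0, 257.4], 0.84)]
wrist [[282.3222824156971, 0.0, 319.7159501188048], [0.0, 282.3222824156971, 196.08195675588317], [0.0, 0.0, 1.0]] {'mount': [[-0.0003, 0.9449, 0.3274, 0.0847], [1.0, 0.0005, -0.0006, 0.0001], [-0.0007, 0.3274, -0.9449, -0.1722], [0.0, 0.0, 0.0, 1.0]]} ['img', 'mtx', 'mount', 'shot']
pan_base []
tail_end []
ring_top []
pull_ring []
barrel_top []
camera []
monitor_cream_front []
monitor_black_front []
tape_roll []
toy_bird []
screwdriver []
```

View pics/side0.png

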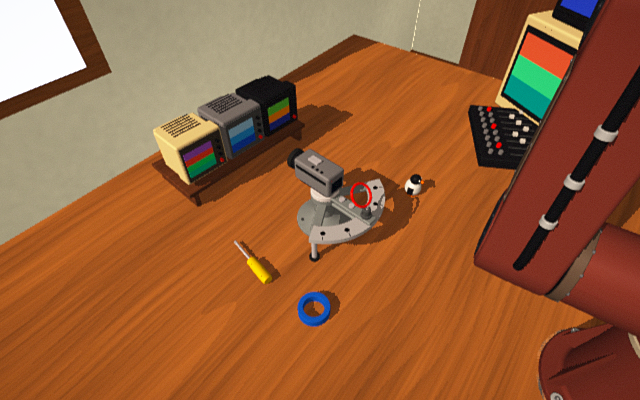

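View pics/top0.png

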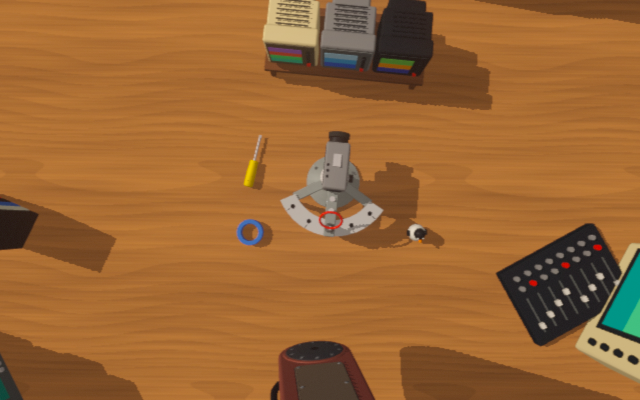

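```bash
cat >> h.py <<'E'
def proj(p,X,cw=None):
    cw=p['cam_to_world'] if cw is None else cw
    X=np.atleast_2d(X); c=(X-cw[:3,3])@cw[:3,:3]
    u=p['mtx'][0,0]*c[:,0]/-c[:,2]+p['mtx'][0,2]; v=p['mtx'][1,1]*-c[:,1]/-c[:,2]+p['mtx'][1,2]
    return np.c_[v,u]
def ray_z(p,at,z,cw=None):
    cw=p['cam_to_world'] if cw is None else cw
    d=np.array([(at[1]-p['mtx'][0,2])/p['mtx'][0,0],-(at[0]-p['mtx'][1,2])/p['mtx'][1,1],-1.]); d=cw[:3,:3]@d
    t=(z-cw[2,3])/d[2]; return cw[:3,3]+t*d
E
python3 - <<'E'
from h import *
hts={'tail_end':.113,'ring_top':.188,'pull_ring':.169,'barrel_top':.139,'pan_base':0,'tape_roll':0,'toy_bird':0,'screwdriver':0,'camera':.124}
for n in ['side','top']:
    p=env.camera(n)
    for l,z in hts.items():
        r=env.tip_of(l,p)
        if r: print(n,l,np.round(ray_z(p,r[0]['at'],z),4),round(r[0]['score'],2))
E
```

```text
side tail_end [ 0.5459 -0.0086  0.113 ] 0.75
side ring_top [ 0.598  -0.0158  0.188 ] 0.55
side pull_ring [ 0.5854 -0.0036  0.169 ] 0.57
side barrel_top [ 0.5676 -0.0022  0.139 ] 0.97
side pan_base [ 0.6973 -0.0231  0.    ] 0.8
side tape_roll [0.5544 0.2135 0.    ] 0.87
side toy_bird [ 0.5631 -0.2495  0.    ] 0.69
side camera [ 0.7051 -0.0218  0.124 ] 0.59
top tail_end [ 0.5386 -0.0054  0.113 ] 0.8
top ring_top [ 0.6039 -0.0131  0.188 ] 0.71
top pull_ring [ 0.5783 -0.0121  0.169 ] 0.72
top barrel_top [ 0.5629 -0.0129  0.139 ] 0.72
top pan_base [ 0.6959 -0.0229  0.    ] 0.76
top tape_roll [0.5507 0.2105 0.    ] 0.57
top toy_bird [ 0.5559 -0.2554  0.    ] 0.75
top screwdriver [0.7511 0.1985 0.    ] 0.52
top camera [ 0.7089 -0.0229  0.124 ] 0.8
```

```bash
cat > fit.py <<'E'
from h import *
from scipy.optimize import least_squares
ps=[env.camera('side'),env.camera('top')]
P={'tail_end':(-.152,0,.113),'ring_top':(-.092,0,.188),'pull_ring':(-.111,0,.169),'barrel_top':(-.13,0,.139),'camera':(.012,0,.124)}
th=np.linspace(0,2*np.pi,120,endpoint=False)
def W(q,X):
    c,s=np.cos(q[2]),np.sin(q[2]); X=np.atleast_2d(X)
    return np.c_[q[0]+c*X[:,0]-s*X[:,1],q[1]+s*X[:,0]+c*X[:,1],X[:,2]]
r=.027*np.c_[np.sin(th)*np.sqrt(.5),np.cos(th),np.sin(th)*np.sqrt(.5)]+[-.111,0,.169]
obs=[];red=[]
for p in ps:
    im=p['img'].astype(int); m=(im[:,:,0]>140)&(im[:,:,1]<60)&(im[:,:,2]<60)
    yy,xx=np.nonzero(m); c0=proj(p,[.58,-.01,.169])[0]; k=np.hypot(yy-c0[0],xx-c0[1])<30
    red.append(np.c_[yy,xx][k]); print('red',k.sum(),red[-1].mean(0))
    for l in P:
        for d in env.tip_of(l,p)[:1]:
            if d['score']>.5: obs.append((p,l,np.array(d['at'])))
    for l in ['pan_base']:
        d=env.tip_of(l,p); 
        if d: obs.append((p,l,np.array(d[0]['at'])))
P['pan_base']=(0,0,0)
def f(q):
    e=[]
    for p,l,a in obs: e+=list((proj(p,W(q,P[l]))[0]-a)*.3)
    for p,R in zip(ps,red):
        C=proj(p,W(q,r)); e+=list(np.linalg.norm(C[None]-R[:,None],axis=2).min(1)/np.sqrt(len(R))*3); 
        e+=list((C.min(0)+C.max(0)-R.min(0)-R.max(0))*.5)
    return np.array(e)
s=least_squares(f,[.696,-.023,-.1],loss='soft_l1'); print('pose',s.x)
for p,l,a in obs: print(l,np.round(proj(p,W(s.x,P[l]))[0]-a,1))
for i,(p,R) in enumerate(zip(ps,red)):
    C=proj(p,W(s.x,r)); print(C.min(0),C.max(0),R.min(0),R.max(0))
print('ring',W(s.x,P['pull_ring']),'top',W(s.x,P['ring_top']))
E
python3 fit.py
```

```text
red 173 [194.38150289 359.64739884]
red 85 [219.         331.52941176]
pose [ 0.69539697 -0.02088404 -0.115806  ]
tail_end [2.2 1.8]
ring_top [-2.1 -2. ]
pull_ring [-0.7  3.6]
barrel_top [0.  0.2]
camera [0.9 1.2]
pan_base [-0.4  0.2]
tail_end [-0.3 -1.7]
ring_top [-1.1 -3.7]
barrel_top [57.1 -7.8]
camera [-0.2 -2.2]
pan_base [ 2.4 -0. ]
[182.32811528 351.68173655] [206.16811389 371.14036684] [182 350] [207 371]
[211.07362114 318.17317264] [227.2341008  340.59341663] [212 320] [228 342]
ring [[ 0.58514045 -0.00805829  0.169     ]] top [[ 0.60401318 -0.01025369  0.188     ]]
```

drive_tool:
  deltas:
    - {"z": -30, "claw": -1}
    - {"z": -40, "claw": -1}
    - {"z": -40, "claw": -1}
    - {"z": -30, "claw": -1}

```text
invalid input
```

drive_tool:
  deltas:
    - {"x": 0, "y": 0, "z": -30, "ax": 0, "ay": 0, "az": 0, "claw": -1}
    - {"x": 0, "y": 0, "z": -40, "ax": 0, "ay": 0, "az": 0, "claw": -1}
    - {"x": 0, "y": 0, "z": -40, "ax": 0, "ay": 0, "az": 0, "claw": -1}
    - {"x": 0, "y": 0, "z": -30, "ax": 0, "ay": 0, "az": 0, "claw": -1}

```text
time_s: 3.83
tool_pos: [0.1744, -0.574, 0.3455]
tool_rot: [0.989, 0.147, -0.0, 0.001]
ft_force: [-0.6, -0.6, 0.7]
gripper_width: 0.453
```

```bash
cat > plan.py <<'E'
import sys
from h import *
from scipy.spatial.transform import Rotation as R
def target(q,pan,back,pitch=45):
    pass
s=env.get_state(); Rt=R.from_quat(s['tool_rot']); p=s['tool_pos']
print('t',s['time_s'],'tcp',np.round(p,4),'q',np.round(s['qpos'],3),'F',np.round(s['ft_force'],2),'w',round(s['gripper_width'],3))
print('x',Rt.as_matrix()[:,0].round(3),'y',Rt.as_matrix()[:,1].round(3),'z',Rt.as_matrix()[:,2].round(3))
# usage: plan.py tx ty tz yaw pitch(deg below horizontal)
a=list(map(float,sys.argv[1:]))
if a:
    yaw,pt=a[3],np.radians(a[4])
    h=np.array([np.cos(yaw),np.sin(yaw),0]); z=np.cos(pt)*h+[0,0,-np.sin(pt)]
    x=np.sin(pt)*h+[0,0,np.cos(pt)]; y=np.cross(z,x)
    Rg=R.from_matrix(np.c_[x,y,z])
    print('shift tool mm',(Rt.inv().apply(np.array(a[:3])-p)*1e3).round(1),'rotvec tool deg',np.degrees((Rt.inv()*Rg).as_rotvec()).round(2))
E
python3 plan.py 0.44 -0.05 0.35 -0.116 90
```

```text
t 3.8333 tcp [ 0.1744 -0.574   0.3455] q [-1.494  0.196  0.465  1.837  0.     1.353] F [-0.64 -0.55  0.68] w 0.453
x [ 0.957  0.291 -0.001] y [ 0.291 -0.957  0.002] z [ 0.    -0.002 -1.   ]
shift tool mm [ 406.4 -424.2   -5.7] rotvec tool deg [ 0.14  0.   23.54]
```

drive_tool:
  deltas:
    - {"x": 28, "y": -29, "z": 0, "ax": 0, "ay": 0, "az": 0, "claw": -1}
    - {"x": 28, "y": -29, "z": 0, "ax": 0, "ay": 0, "az": 0, "claw": -1}
    - {"x": 28, "y": -29, "z": 0, "ax": 0, "ay": 0, "az": 0, "claw": -1}
    - {"x": 28, "y": -29, "z": 0, "ax": 0, "ay": 0, "az": 0, "claw": -1}
    - {"x": 28, "y": -29, "z": 0, "ax": 0, "ay": 0, "az": 0, "claw": -1}
    - {"x": 28, "y": -29, "z": 0, "ax": 0, "ay": 0, "az": 0, "claw": -1}
    - {"x": 28, "y": -29, "z": 0, "ax": 0, "ay": 0, "az": 0, "claw": -1}

```text
time_s: 4.42
tool_pos: [0.3033, -0.3212, 0.3423]
tool_rot: [0.989, 0.147, 0.0, 0.0]
ft_force: [0.9, -0.2, -0.0]
gripper_width: -0.0
```

drive_tool:
  deltas:
    - {"x": 28, "y": -29, "z": 0, "ax": 0, "ay": 0, "az": 0, "claw": -1}
    - {"x": 28, "y": -29, "z": 0, "ax": 0, "ay": 0, "az": 0, "claw": -1}
    - {"x": 28, "y": -29, "z": 0, "ax": 0, "ay": 0, "az": 0, "claw": -1}
    - {"x": 28, "y": -29, "z": 0, "ax": 0, "ay": 0, "az": 0, "claw": -1}
    - {"x": 28, "y": -29, "z": 0, "ax": 0, "ay": 0, "az": 0, "claw": -1}
    - {"x": 28, "y": -29, "z": 0, "ax": 0, "ay": 0, "az": 0, "claw": -1}
    - {"x": 0, "y": 0, "z": 0, "ax": 0, "ay": 0, "az": 0, "claw": -1}

```text
time_s: 5.0
tool_pos: [0.415, -0.1016, 0.3427]
tool_rot: [0.989, 0.15, 0.001, -0.0]
ft_force: [-0.2, -1.5, 0.2]
gripper_width: -0.004
```

```bash
python3 plan.py 0.44 0.008 0.30 -0.116 45
```

```text
t 5.0 tcp [ 0.415  -0.1016  0.3427] q [-5.500e-01 -3.290e-01 -4.400e-02  1.855e+00  2.000e-03  2.290e+00] F [-0.21 -1.54  0.16] w -0.004
x [0.955 0.298 0.002] y [ 0.298 -0.955 -0.001] z [ 0.002  0.001 -1.   ]
shift tool mm [ 56.4 -97.2  42.9] rotvec tool deg [-9.46 44.22 22.68]
```

drive_tool:
  deltas:
    - {"x": 28, "y": -17.5, "z": 0, "ax": 0, "ay": 0, "az": 0, "claw": -1}
    - {"x": 28, "y": -17.5, "z": 0, "ax": 0, "ay": 0, "az": 0, "claw": -1}
    - {"x": 28, "y": -17.5, "z": 0, "ax": 0, "ay": 0, "az": 0, "claw": -1}
    - {"x": 28, "y": -17.5, "z": 0, "ax": 0, "ay": 0, "az": 0, "claw": -1}
    - {"x": 0, "y": 0, "z": 0, "ax": -1.2, "ay": 5.5, "az": 2.8, "claw": -1}
    - {"x": 0, "y": 0, "z": 0, "ax": -1.2, "ay": 5.5, "az": 2.8, "claw": -1}
    - {"x": 0, "y": 0, "z": 0, "ax": -1.2, "ay": 5.5, "az": 2.8, "claw": -1}
    - {"x": 0, "y": 0, "z": 0, "ax": -1.2, "ay": 5.5, "az": 2.8, "claw": -1}

```text
time_s: 5.67
tool_pos: [0.5004, -0.008, 0.3422]
tool_rot: [0.981, 0.053, 0.185, 0.012]
ft_force: [-1.6, 0.2, 0.6]
gripper_width: 0.001
```

```bash
python3 plan.py 0.529 -0.0015 0.226 -0.116 45
```

```text
t 5.6667 tcp [ 0.5004 -0.008   0.3422] q [-0.365 -0.636 -0.32   1.535  0.126  2.692] F [-1.55  0.19  0.62] w 0.001
x [0.926 0.108 0.362] y [ 0.099 -0.994  0.044] z [ 0.364 -0.005 -0.931]
shift tool mm [-14.8  -8.7 118.6] rotvec tool deg [-4.67 23.42 11.76]
```

drive_tool:
  deltas:
    - {"x": -6, "y": -3, "z": 35, "ax": 0, "ay": 0, "az": 0, "claw": -1}
    - {"x": -6, "y": -3, "z": 35, "ax": 0, "ay": 0, "az": 0, "claw": -1}
    - {"x": -3, "y": -3, "z": 30, "ax": 0, "ay": 0, "az": 0, "claw": -1}
    - {"x": 0, "y": 0, "z": 0, "ax": -1.2, "ay": 5.8, "az": 2.9, "claw": -1}
    - {"x": 0, "y": 0, "z": 0, "ax": -1.2, "ay": 5.8, "az": 2.9, "claw": -1}
    - {"x": 0, "y": 0, "z": 0, "ax": -1.2, "ay": 5.8, "az": 2.9, "claw": -1}
    - {"x": 0, "y": 0, "z": 0, "ax": -1.2, "ay": 5.8, "az": 2.9, "claw": -1}
    - {"x": 0, "y": 0, "z": 0, "ax": 0, "ay": 0, "az": 0, "claw": -1}

```text
time_s: 6.33
tool_pos: [0.6018, 0.0005, 0.2579]
tool_rot: [0.943, -0.048, 0.328, 0.022]
ft_force: [-0.6, -0.4, -0.6]
gripper_width: 0.001
```

```bash
python3 plan.py 0.529 -0.0015 0.226 -0.116 45
python3 - <<'E'
from h import *
for n in ['wrist','side','top']:
    p=env.camera(n); save(p,n+'1')
E
```

```text
t 6.3333 tcp [6.018e-01 5.000e-04 2.579e-01] q [-0.27  -0.841 -0.728  1.02   0.094  3.006] F [-0.61 -0.37 -0.61] w 0.001
x [ 0.781 -0.076  0.62 ] y [-0.105 -0.994  0.01 ] z [ 0.616 -0.073 -0.784]
shift tool mm [-76.5   9.3 -19.7] rotvec tool deg [0.02 6.67 0.85]
```

View pics/wrist1.png

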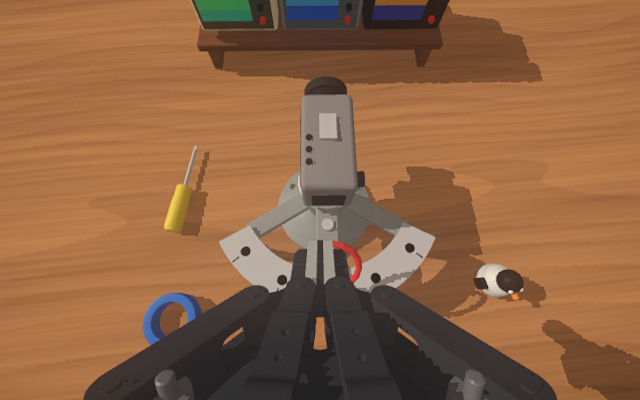

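View pics/side1.png

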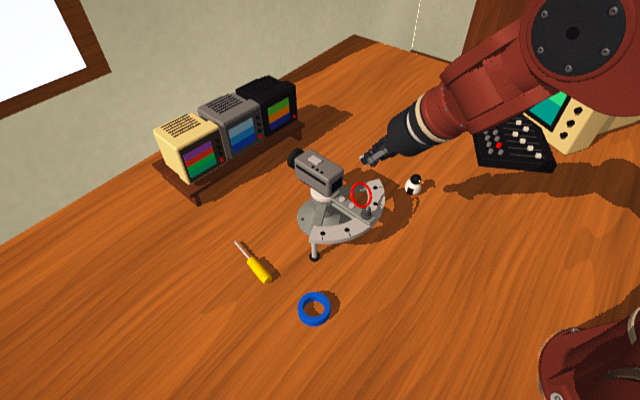

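```bash
cat > kin.py <<'E'
import numpy as np
from scipy.optimize import least_squares
from scipy.spatial.transform import Rotation as R
D=[([-1.4937,.1047,.09644,1.56391,0,1.35308],[.17432,-.57372,.2014]),
([-1.494,.196,.465,1.837,0,1.353],[.1744,-.574,.3455]),
([-.55,-.329,-.044,1.855,.002,2.29],[.415,-.1016,.3427]),
([-.365,-.636,-.32,1.535,.126,2.692],[.5004,-.008,.3422]),
([-.27,-.841,-.728,1.02,.094,3.006],[.6018,.0005,.2579])]
lo=np.array([-2.99,-.84,-1.1,-1.84,-1.51,-3.14]);hi=np.array([2.99,1.86,1.16,2.11,1.56,3.14])
Ry=lambda a:R.from_euler('y',a).as_matrix(); Rz=lambda a:R.from_euler('z',a).as_matrix(); Rx=lambda a:R.from_euler('x',a).as_matrix()
def fk(q,k,s5=1):
    d,z0,v1x,v1z,v2x,v2z,L4,L5=k
    p=np.array([0,d,z0])+Ry(q[1])@[v1x,0,v1z]+Ry(q[1]-q[2])@[v2x,0,v2z]
    A=Ry(q[1]-q[2]+q[3]); B=A@Rz(s5*q[4])
    p=p+A@[L4,0,0]+B@[L5,0,0]
    return Rz(q[0])@p, Rz(q[0])@B
def fit(s5=1):
    best=None
    for i in range(30):
        x0=np.random.default_rng(i).uniform([0,.1,-.2,.2,-.1,-.1,0,.1],[.2,.4,.2,.6,.6,.6,.1,.3])
        s=least_squares(lambda k:np.concatenate([fk(q,k,s5)[0]-p for q,p in D])*1e3, x0)
        if best is None or s.cost<best.cost: best=s
    return best
if __name__=='__main__':
    for s5 in (1,-1):
        b=fit(s5); print(s5,b.cost,b.x.round(4)); print(b.fun.round(2))
        for q,p in D[3:]: print(fk(q,b.x,s5)[1][:,0].round(3))
E
python3 kin.py
```

```text
1 0.2580507441945863 [1.297e-01 2.962e-01 1.000e-04 3.373e-01 5.504e-01 4.520e-02 1.400e-01
 3.310e-01]
[ 0.1  -0.02 -0.16 -0.13 -0.02  0.33  0.12  0.02 -0.19  0.03  0.17 -0.33
 -0.12 -0.19  0.34]
[ 0.364 -0.005 -0.931]
[ 0.616 -0.073 -0.784]
-1 6.644547764822922 [ 0.1298  0.2924  0.0037  0.3359  0.5474  0.0479  0.7971 -0.3297]
[ 0.19 -0.45  0.64 -0.1   0.35 -0.1   0.31 -0.03  1.24  0.5  -0.13 -2.98
 -0.46 -0.16  1.21]
[ 0.274 -0.239 -0.931]
[ 0.566 -0.254 -0.784]
```

```bash
python3 plan.py
```

```text
t 6.4833 tcp [5.996e-01 1.000e-04 2.587e-01] q [-0.272 -0.841 -0.724  1.029  0.095  3.   ] F [ 0.41 -0.77  0.82] w -0.002
x [ 0.784 -0.073  0.616] y [-0.101 -0.995  0.012] z [ 0.612 -0.072 -0.787]
```

```bash
cat > feas.py <<'E'
from kin import *
k=fit(1).x
c=np.array([.6954,-.0209]);yaw0=-.116
def need(pan,lift,depth,pitch):
    y=yaw0+pan; h=np.array([np.cos(y),np.sin(y),0])
    cen=np.r_[c,0]-.111*h+[0,0,.169+lift]
    pt=np.radians(pitch); z=np.cos(pt)*h-[0,0,np.sin(pt)]
    return cen+depth*z,z
def ik(P,z):
    f=lambda q:np.r_[(fk(np.r_[q,0],k)[0]-P)*10,(fk(np.r_[q,0],k)[1][:,0]-z)]
    s=least_squares(f,[-.27,-.7,-.7,1,.1]); return s.x,np.abs(s.fun).max()
if __name__=='__main__':
  for pitch in (30,40,45,50,55):
   for pan in (0,.436):
    for lift,depth in ((0,-.06),(0,0.015),(.015,.015)):
      q,e=ik(*need(pan,lift,depth,pitch)); print(pitch,pan,lift,depth,q.round(3),'%.1e'%e,'OK' if (q>lo[:5]).all() and (q<hi[:5]).all() else '--')
E
python3 feas.py
```

```text
30 0 0 -0.06 [-0.397 -2.544 -1.653  1.524  0.229] 7.6e-02 --
30 0 0 0.015 [-0.34  -2.165 -1.653  1.091  0.186] 3.7e-02 --
30 0 0.015 0.015 [-0.345 -2.208 -1.653  1.116  0.193] 2.2e-02 --
30 0.436 0 -0.06 [-0.97  -1.25  -1.172  1.201  0.983] 1.1e-15 --
30 0.436 0 0.015 [-0.775 -1.123 -1.215  0.808  0.879] 2.8e-13 --
30 0.436 0.015 0.015 [-0.775 -1.123 -1.188  0.835  0.879] 2.2e-13 --
40 0 0 -0.06 [-0.373 -1.706 -1.295  1.126  0.196] 1.8e-13 --
40 0 0 0.015 [-0.327 -1.362 -1.267  0.804  0.161] 9.9e-10 --
40 0 0.015 0.015 [-0.327 -1.341 -1.231  0.819  0.161] 3.2e-10 --
40 0.436 0 -0.06 [-0.847 -1.041 -0.977  1.197  0.782] 1.2e-12 --
40 0.436 0 0.015 [-0.696 -0.906 -1.013  0.904  0.709] 1.1e-15 --
40 0.436 0.015 0.015 [-0.696 -0.907 -0.986  0.931  0.709] 2.2e-15 --
45 0 0 -0.06 [-0.353 -1.399 -1.126  1.073  0.167] 3.3e-15 --
45 0 0 0.015 [-0.316 -1.148 -1.125  0.818  0.141] 2.6e-13 --
45 0 0.015 0.015 [-0.316 -1.138 -1.093  0.84   0.141] 6.2e-14 --
45 0.436 0 -0.06 [-0.783 -0.936 -0.878  1.204  0.683] 5.7e-15 --
45 0.436 0 0.015 [-0.654 -0.809 -0.917  0.95   0.625] 1.1e-15 OK
45 0.436 0.015 0.015 [-0.654 -0.81  -0.891  0.978  0.625] 1.1e-15 OK
50 0 0 -0.06 [-0.334 -1.17  -0.979  1.075  0.139] 2.4e-11 --
50 0 0 0.015 [-0.305 -0.975 -0.996  0.861  0.121] 2.2e-15 --
50 0 0.015 0.015 [-0.305 -0.97  -0.966  0.885  0.121] 1.1e-15 --
50 0.436 0 -0.06 [-0.718 -0.83  -0.779  1.22   0.587] 2.2e-15 OK
50 0.436 0 0.015 [-0.611 -0.714 -0.823  0.997  0.542] 7.3e-10 OK
50 0.436 0.015 0.015 [-0.611 -0.715 -0.796  1.025  0.542] 5.0e-10 OK
55 0 0 -0.06 [-0.316 -0.977 -0.84   1.106  0.114] 2.3e-14 --
55 0 0 0.015 [-0.294 -0.824 -0.874  0.918  0.102] 3.6e-10 OK
55 0 0.015 0.015 [-0.294 -0.821 -0.845  0.944  0.102] 2.5e-10 OK
55 0.436 0 -0.06 [-0.655 -0.722 -0.677  1.242  0.495] 9.2e-10 OK
55 0.436 0 0.015 [-0.568 -0.619 -0.728  1.046  0.461] 7.2e-11 OK
55 0.436 0.015 0.015 [-0.568 -0.62  -0.701  1.073  0.461] 3.8e-11 OK
```

```bash
cat > feas2.py <<'E'
from feas import *
for az in (.1,.2,.3,.4,.5):
  for pitch in (40,45,50,55):
    pt=np.radians(pitch); z=np.array([np.cos(pt)*np.cos(az),np.cos(pt)*np.sin(az),-np.sin(pt)])
    o=[]
    for pan,lift,depth in ((0,0,-.06),(0,0,-.03),(0,0,.015),(0,.015,.015),(.436,.015,.015),(.436,0,-.06)):
      P=need(pan,lift,0,45)[0]+depth*z
      q,e=ik(P,z); m=min((q-lo[:5]).min(),(hi[:5]-q).min()); o.append(round(m,3) if e<1e-6 else None)
    print(az,pitch,o)
E
python3 feas2.py
```

```text
0.1 40 [np.float64(-0.741), np.float64(-0.644), np.float64(-0.454), np.float64(-0.438), np.float64(-0.323), np.float64(-0.583)]
0.1 45 [np.float64(-0.484), np.float64(-0.406), np.float64(-0.261), np.float64(-0.253), np.float64(-0.165), np.float64(-0.373)]
0.1 50 [np.float64(-0.279), np.float64(-0.216), np.float64(-0.101), np.float64(-0.096), np.float64(-0.026), np.float64(-0.195)]
0.1 55 [np.float64(-0.102), np.float64(-0.051), np.float64(0.042), np.float64(0.045), np.float64(0.103), np.float64(-0.035)]
0.2 40 [np.float64(-0.593), np.float64(-0.517), np.float64(-0.359), np.float64(-0.348), np.float64(-0.218), np.float64(-0.418)]
0.2 45 [np.float64(-0.387), np.float64(-0.321), np.float64(-0.194), np.float64(-0.188), np.float64(-0.086), np.float64(-0.258)]
0.2 50 [np.float64(-0.211), np.float64(-0.156), np.float64(-0.051), np.float64(-0.048), np.float64(0.034), np.float64(-0.112)]
0.2 55 [np.float64(-0.053), np.float64(-0.006), np.float64(0.08), np.float64(0.082), np.float64(0.149), np.float64(0.026)]
0.3 40 [np.float64(-0.416), np.float64(-0.36), np.float64(-0.238), np.float64(-0.232)
[... 695 characters left out ...]
loat64(0.021), np.float64(0.097), np.float64(0.097), np.float64(0.195), np.float64(0.099)]
0.4 55 [np.float64(0.092), np.float64(0.127), np.float64(0.194), np.float64(0.193), np.float64(0.275), np.float64(0.187)]
0.5 40 [np.float64(-0.039), np.float64(-0.017), np.float64(0.044), np.float64(0.041), np.float64(0.182), np.float64(0.127)]
0.5 45 [np.float64(0.025), np.float64(0.052), np.float64(0.115), np.float64(0.112), np.float64(0.232), np.float64(0.164)]
0.5 50 [np.float64(0.099), np.float64(0.127), np.float64(0.188), np.float64(0.187), np.float64(0.288), np.float64(0.216)]
0.5 55 [np.float64(0.181), np.float64(0.209), np.float64(0.265), np.float64(0.264), np.float64(0.35), np.float64(0.28)]
```

```bash
cat >> plan.py <<'E'
    from feas import ik,lo,hi
    q,e=ik(np.array(a[:3]),z); print('ik',q.round(3),'%.0e'%e,'margin',(np.minimum(q-lo[:5],hi[:5]-q)).round(3))
E
python3 plan.py .54 -.02 .26 .3 60; python3 plan.py .5615 -.0153 .2005 .3 52|tail -1;python3 plan.py .5615 -.0153 .2005 .3 56|tail -1
python3 - <<'E'
import cv2
i=cv2.imread('pics/wrist1.png')[200:330,230:420]; cv2.imwrite('pics/wz.png',cv2.resize(i,None,fx=4,fy=4,interpolation=cv2.INTER_CUBIC))
E
```

```text
t 6.4833 tcp [5.996e-01 1.000e-04 2.587e-01] q [-0.272 -0.841 -0.724  1.029  0.095  3.   ] F [ 0.41 -0.77  0.82] w -0.002
x [ 0.784 -0.073  0.616] y [-0.101 -0.995  0.012] z [ 0.612 -0.072 -0.787]
shift tool mm [-44.5  26.  -36. ] rotvec tool deg [ 13.45  -7.8  -18.71]
ik [-0.519 -0.722 -0.571  1.347  0.374] 1e-11 margin [2.471 0.118 0.529 0.763 1.186]
ik [-0.557 -0.879 -0.825  1.151  0.484] 4e-11 margin [ 2.433 -0.039  0.275  0.959  1.076]
ik [-0.518 -0.784 -0.744  1.178  0.42 ] 9e-12 margin [2.472 0.056 0.356 0.932 1.14 ]
```

View pics/wz.png

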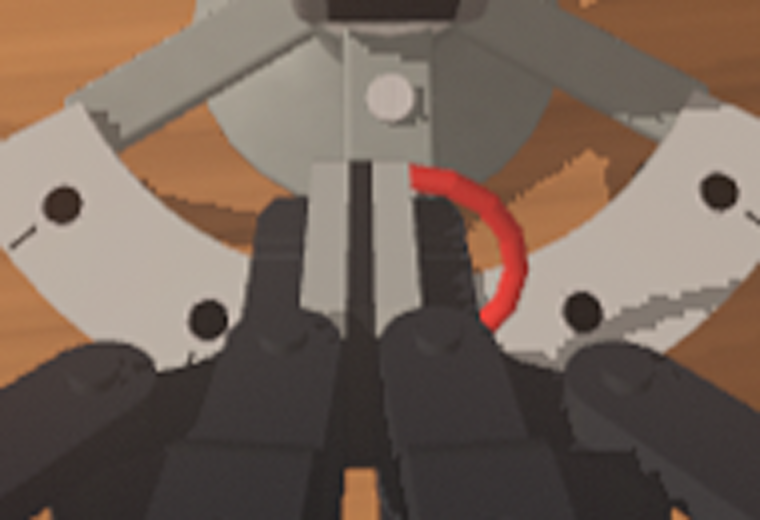

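```bash
python3 plan.py .54 -.02 .26 .25 58; python3 plan.py .5675 -.0125 .1925 .25 54|tail -1;python3 plan.py .591 -.0065 .16 .25 54|tail -1
```

```text
t 6.4833 tcp [5.996e-01 1.000e-04 2.587e-01] q [-0.272 -0.841 -0.724  1.029  0.095  3.   ] F [ 0.41 -0.77  0.82] w -0.002
x [ 0.784 -0.073  0.616] y [-0.101 -0.995  0.012] z [ 0.612 -0.072 -0.787]
shift tool mm [-44.5  26.  -36. ] rotvec tool deg [ 12.13  -5.86 -16.11]
ik [-0.522 -0.793 -0.627  1.316  0.379] 1e-11 margin [2.468 0.047 0.473 0.794 1.181]
ik [-0.503 -0.848 -0.812  1.119  0.414] 1e-12 margin [ 2.487 -0.008  0.288  0.991  1.146]
ik [-0.46  -0.77  -0.83   1.007  0.393] 4e-14 margin [2.53  0.07  0.27  1.103 1.167]
```

drive_tool:
  deltas:
    - {"x": 0, "y": 0, "z": 0, "ax": 4, "ay": -2, "az": -5.4, "claw": -1}
    - {"x": 0, "y": 0, "z": 0, "ax": 4, "ay": -2, "az": -5.4, "claw": -1}
    - {"x": 0, "y": 0, "z": 0, "ax": 4, "ay": -2, "az": -5.4, "claw": -1}
    - {"x": 0, "y": 0, "z": 0, "ax": 0, "ay": 0, "az": 0, "claw": -1}

```text
time_s: 6.82
tool_pos: [0.6005, -0.0025, 0.2586]
tool_rot: [0.954, 0.121, 0.271, -0.034]
ft_force: [-0.3, -0.9, -0.4]
gripper_width: -0.001
```

```bash
python3 plan.py .545 -.018 .245 .25 58
```

```text
t 6.8167 tcp [ 0.6005 -0.0025  0.2586] q [-0.409 -0.605 -0.52   1.202  0.328  2.556] F [-0.31 -0.88 -0.38] w -0.001
x [0.823 0.213 0.526] y [ 0.25  -0.968  0.001] z [ 0.51  0.13 -0.85]
shift tool mm [-56.2   1.1 -18.8] rotvec tool deg [-0.02  0.26  0.18]
ik [-0.511 -0.791 -0.654  1.282  0.374] 7e-12 margin [2.479 0.049 0.446 0.828 1.186]
```

drive_tool:
  deltas:
    - {"x": -28, "y": 0, "z": -9, "ax": 0, "ay": 0, "az": 0, "claw": -1}
    - {"x": -28, "y": 0, "z": -9, "ax": 0, "ay": 0, "az": 0, "claw": -1}
    - {"x": 0, "y": 0, "z": 0, "ax": 0, "ay": 0, "az": 0, "claw": -1}

```text
time_s: 7.07
tool_pos: [0.5417, -0.0147, 0.2434]
tool_rot: [0.955, 0.117, 0.272, -0.033]
ft_force: [0.7, 0.3, 0.1]
gripper_width: 0.005
```

```bash
cat > look.py <<'E'
import sys
from h import *
from scipy.spatial.transform import Rotation as R
n=sys.argv[1]; pan=float(sys.argv[2]) if len(sys.argv)>2 else 0; lift=float(sys.argv[3]) if len(sys.argv)>3 else 0
q=np.array([.6954,-.0209,-.1158])
s=env.get_state(); p=env.camera('wrist'); T=np.eye(4); T[:3,:3]=R.from_quat(s['tool_rot']).as_matrix(); T[:3,3]=s['tool_pos']
cw=T@p['mount']
c,sn=np.cos(q[2]+pan),np.sin(q[2]+pan); M=np.array([[c,-sn,0],[sn,c,0],[0,0,1]])
th=np.linspace(0,2*np.pi,60)
pts=[]
for r in (.024,.030):
    X=r*np.c_[np.sin(th)*.7071,np.cos(th),np.sin(th)*.7071]+[-.111,0,.169+lift]
    pts.append(proj(p,X@M.T+[q[0],q[1],0],cw))
img=cv2.resize(p['img'],None,fx=3,fy=3,interpolation=cv2.INTER_CUBIC)
raw=img.copy()
for P in pts: cv2.polylines(img,[np.int32(P[:,::-1]*3+1.5)],True,(0,255,255),1)
# holes
for a in np.radians([-50,-25,0,25,50]):
    a+=q[2]; h=proj(p,[q[0]-.13*np.cos(a),q[1]-.13*np.sin(a),.1],cw)[0]; cv2.circle(img,tuple(np.int32(h[::-1]*3+1.5)),5,(0,255,0),1)
t=proj(p,s['tool_pos'],cw)[0]; cv2.drawMarker(img,tuple(np.int32(t[::-1]*3+1.5)),(255,0,255),0,16,1)
x0=580; y0=int(sys.argv[4]) if len(sys.argv)>4 else 400
cv2.imwrite(f'pics/{n}.png',cv2.cvtColor(img[y0:y0+600,x0:x0+800],cv2.COLOR_RGB2BGR))
print('ring proj centre',pts[0].mean(0),'tcp',t)
im=p['img'].astype(int); m=(im[:,:,0]>130)&(im[:,:,1]<70)&(im[:,:,2]<70)
yy,xx=np.nonzero(m); d=np.hypot(yy-pts[0].mean(0)[0],xx-pts[0].mean(0)[1])<80
print('red bbox',yy[d].min(),yy[d].max(),xx[d].min(),xx[d].max(),'pred',pts[1].min(0),pts[1].max(0))
E
python3 plan.py .5675 -.0125 .1925 .25 56; python3 look.py w2
```

```text
t 7.0667 tcp [ 0.5417 -0.0147  0.2434] q [-0.503 -0.806 -0.665  1.284  0.366  2.474] F [0.67 0.26 0.15] w 0.005
x [0.824 0.206 0.527] y [ 0.242 -0.97   0.001] z [ 0.512  0.127 -0.85 ]
shift tool mm [-5.1  4.1 56.7] rotvec tool deg [ 0.23  2.2  -0.23]
ik [-0.486 -0.797 -0.77   1.134  0.385] 7e-13 margin [2.504 0.043 0.33  0.976 1.175]
ring proj centre [193.00569265 323.368911  ] tcp [231.59182877 319.30856511]
red bbox 118 219 296 355 pred [164.87497152 293.98036624] [219.48366272 354.48588248]
```

View pics/w2.png

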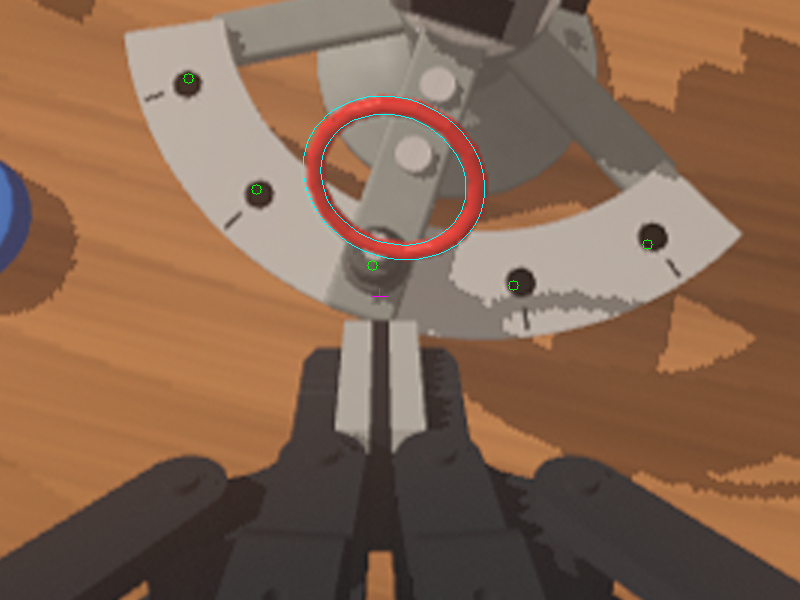

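```bash
cat > lside.py <<'E'
import sys
from h import *
from scipy.spatial.transform import Rotation as R
n=sys.argv[1]; cam=sys.argv[2]
s=env.get_state(); p=env.camera(cam); Rm=R.from_quat(s['tool_rot']).as_matrix(); 
k=6
c=proj(p,[.585,-.008,.169])[0]; r0,c0=int(c[0])-55,int(c[1])-55
img=cv2.resize(p['img'][r0:r0+100,c0:c0+130],None,fx=k,fy=k,interpolation=cv2.INTER_CUBIC)
def dr(X,col,sz=10):
    v=(proj(p,X)[0]-[r0,c0])*k+k/2; cv2.drawMarker(img,tuple(int(a) for a in v[::-1]),col,0,sz,1)
for sd in (0,.01,.02,.03): dr(s['tool_pos']-sd*Rm[:,2],(255,0,255) if sd==0 else (0,255,0))
for sx in (-.011,.011): dr(s['tool_pos']+sx*Rm[:,0],(255,255,0),6)
cv2.imwrite(f'pics/{n}.png',cv2.cvtColor(img,cv2.COLOR_RGB2BGR))
E
python3 lside.py s2 side; python3 lside.py t2 top
```

```text
(no output)
```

View pics/s2.png

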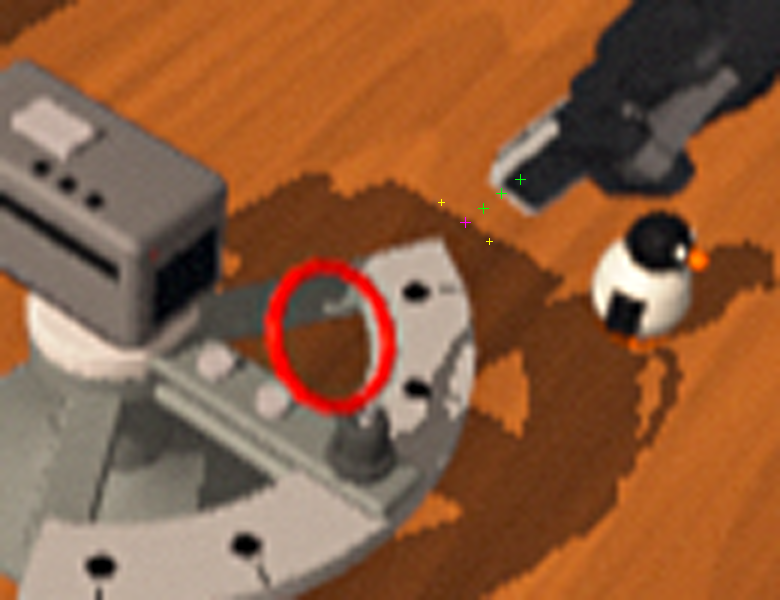

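View pics/t2.png

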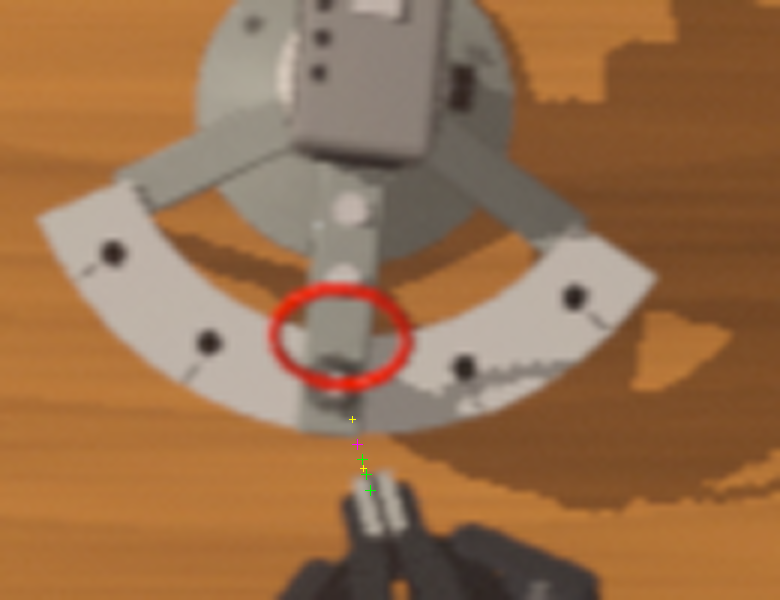

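```bash
cat > wp.py <<'E'
from feas import *
for az,pitch in ((.2,50),(.25,50),(.2,52),(.25,52),(.1,52),(.1,54)):
    pt=np.radians(pitch); z=np.array([np.cos(pt)*np.cos(az),np.cos(pt)*np.sin(az),-np.sin(pt)])
    print(az,pitch,end=' ')
    for pan,lift,depth in ((0,0,.0),(0,0,.034),(0,.016,.034),(.436,.016,.034),(.436,0,0)):
      P=need(pan,lift,0,45)[0]+depth*z; q,e=ik(P,z); print(P.round(4),round(min((q-lo[:5]).min(),(hi[:5]-q).min()),3),end=' ')
    print()
E
python3 wp.py; python3 plan.py .585 -.008 .169 .2 52
```

```text
0.2 50 [ 0.5851 -0.0081  0.169 ] -0.089 [ 0.6066 -0.0037  0.143 ] -0.0 [ 0.6066 -0.0037  0.159 ] -0.0 [ 0.6115 -0.0515  0.159 ] 0.078 [ 0.59   -0.0558  0.169 ] -0.001 
0.25 50 [ 0.5851 -0.0081  0.169 ] -0.055 [ 0.6063 -0.0026  0.143 ] 0.029 [ 0.6063 -0.0026  0.159 ] 0.028 [ 0.6112 -0.0504  0.159 ] 0.111 [ 0.59   -0.0558  0.169 ] 0.038 
0.2 52 [ 0.5851 -0.0081  0.169 ] -0.032 [ 0.6057 -0.0039  0.1422] 0.05 [ 0.6057 -0.0039  0.1582] 0.049 [ 0.6106 -0.0517  0.1582] 0.122 [ 0.59   -0.0558  0.169 ] 0.048 
0.25 52 [ 0.5851 -0.0081  0.169 ] -0.002 [ 0.6054 -0.0029  0.1422] 0.076 [ 0.6054 -0.0029  0.1582] 0.075 [ 0.6103 -0.0506  0.1582] 0.151 [ 0.59   -0.0558  0.169 ] 0.083 
0.1 52 [ 0.5851 -0.0081  0.169 ] -0.08 [ 0.606  -0.006   0.1422] 0.009 [ 0.606  -0.006   0.1582] 0.01 [ 0.6109 -0.0537  0.1582] 0.072 [ 0.59   -0.0558  0.169 ] -0.011 
0.1 54 [ 0.5851 -0.0081  0.169 ] -0.02 [ 0.605  -0.0061  0.1415] 0.062 [ 0.605  -0.0061  0.1575] 0.062 [ 0.6099 -0.0538  0.1575] 0.12 [ 0.59   -0.0558  0.169 ] 0.043 
t 7.2167 tcp [ 0.5452 -0.0145  0.2455] q [-0.5   -0.799 -0.659  1.278  0.366  2.476] F [-0.06  0.99 -0.34] w 0.001
x [0.822 0.209 0.53 ] y [ 0.244 -0.97   0.004] z [ 0.515  0.126 -0.848]
shift tool mm [-6.5  3.1 86.2] rotvec tool deg [-1.36  5.98  2.29]
ik [-0.466 -0.873 -0.889  1.003  0.39 ] 2e-13 margin [ 2.524 -0.033  0.211  1.107  1.17 ]
```

drive_tool:
  deltas:
    - {"x": -3.2, "y": 1.6, "z": 27, "ax": 0, "ay": 0, "az": 0, "claw": -1}
    - {"x": -3.2, "y": 1.6, "z": 27, "ax": 0, "ay": 0, "az": 0, "claw": -1}
    - {"x": 0, "y": 0, "z": 27, "ax": 0, "ay": 0, "az": 0, "claw": -1}
    - {"x": 0, "y": 0, "z": 0, "ax": 0, "ay": 0, "az": 0, "claw": -1}
    - {"x": 0, "y": 0, "z": 0, "ax": 0, "ay": 0, "az": 0, "claw": -1}

```text
time_s: 7.63
tool_pos: [0.5817, -0.0072, 0.1711]
tool_rot: [0.954, 0.12, 0.272, -0.034]
ft_force: [-0.7, -0.4, 0.5]
gripper_width: 0.004
```

```bash
python3 plan.py .6025 -.0036 .140 .25 58; python3 look.py w3; python3 lside.py s3 side; python3 lside.py t3 top
```

```text
t 7.6333 tcp [ 0.5817 -0.0072  0.1711] q [-0.439 -0.702 -0.739  1.086  0.341  2.531] F [-0.73 -0.42  0.49] w 0.004
x [0.823 0.21  0.527] y [ 0.247 -0.969  0.   ] z [ 0.511  0.13  -0.85 ]
shift tool mm [ 1.5  1.6 37.5] rotvec tool deg [ 0.04  0.19 -0.02]
ik [-0.411 -0.629 -0.752  0.99   0.331] 4e-14 margin [2.579 0.211 0.348 1.12  1.229]
ring proj centre [226.2626109  321.73654193] tcp [231.58999795 319.30743383]
red bbox 189 258 284 367 pred [188.44314654 280.56922814] [260.92779371 365.98449964]
```

View pics/w3.png

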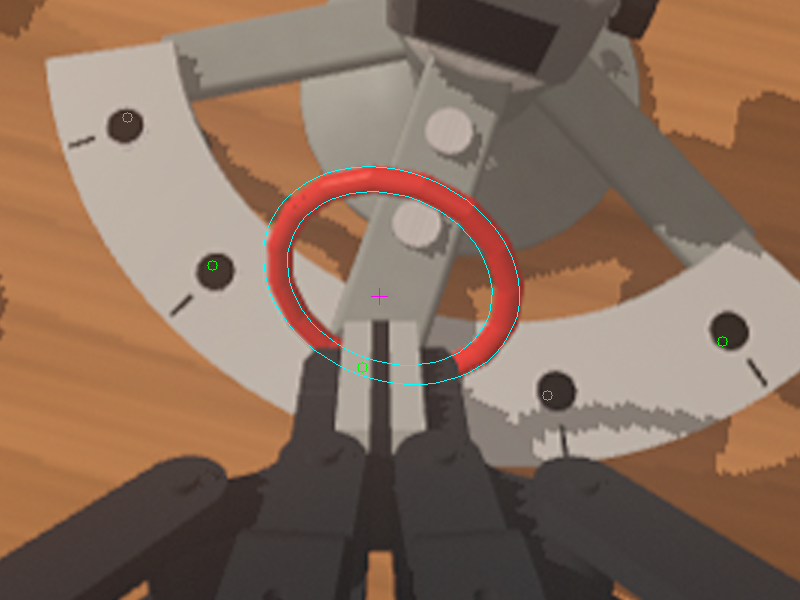

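View pics/s3.png

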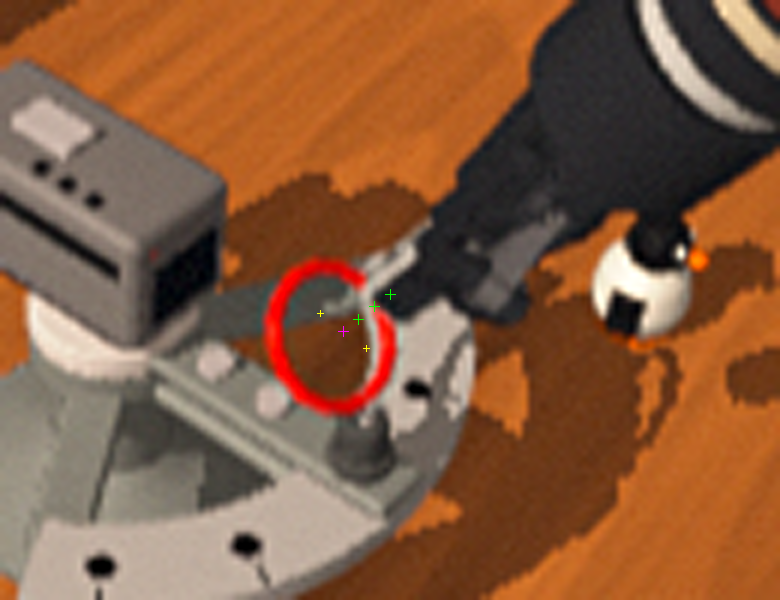

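View pics/t3.png

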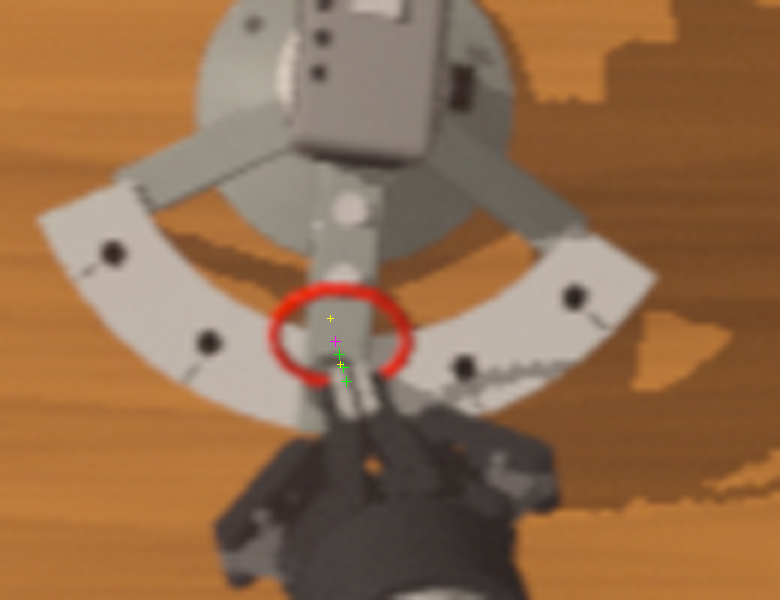

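drive_tool:
  deltas:
    - {"x": 1, "y": 2.5, "z": 6, "ax": 0, "ay": 0, "az": 0, "claw": -1}
    - {"x": 0, "y": 0, "z": 8, "ax": 0, "ay": 0, "az": 0, "claw": -1}
    - {"x": 0, "y": 0, "z": 8, "ax": 0, "ay": 0, "az": 0, "claw": -1}
    - {"x": 0, "y": 0, "z": 0, "ax": 0, "ay": 0, "az": 0, "claw": -1}

```text
time_s: 8.12
tool_pos: [0.5946, -0.0073, 0.1523]
tool_rot: [0.954, 0.119, 0.272, -0.034]
ft_force: [-0.2, 0.1, 0.6]
gripper_width: 0.003
```

drive_tool:
  deltas:
    - {"x": 0, "y": 0, "z": 8, "ax": 0, "ay": 0, "az": 0, "claw": -1}
    - {"x": 0, "y": 0, "z": 7, "ax": 0, "ay": 0, "az": 0, "claw": -1}
    - {"x": 0, "y": 0, "z": 0, "ax": 0, "ay": 0, "az": 0, "claw": -1}

```text
time_s: 8.37
tool_pos: [0.6022, -0.0053, 0.1396]
tool_rot: [0.954, 0.119, 0.272, -0.034]
ft_force: [0.1, -0.0, -0.4]
gripper_width: 0.004
```

```bash
python3 plan.py .6054 -.0029 .1422 .25 52; python3 look.py w4; python3 lside.py s4 side; python3 lside.py t4 top
```

```text
t 8.3667 tcp [ 0.6022 -0.0053  0.1396] q [-0.414 -0.627 -0.751  0.991  0.33   2.556] F [ 0.1  -0.04 -0.39] w 0.004
x [0.823 0.21  0.527] y [ 0.246 -0.969  0.001] z [ 0.511  0.129 -0.85 ]
shift tool mm [ 4.5 -1.5 -0.3] rotvec tool deg [ 0.09  6.17 -0.02]
ik [-0.451 -0.765 -0.876  0.921  0.408] 2e-13 margin [2.539 0.075 0.224 1.189 1.152]
ring proj centre [255.97702417 316.68983789] tcp [231.59046314 319.30719285]
red bbox 212 288 270 372 pred [211.93575001 266.71161714] [295.6945636 370.9650393]
```

View pics/w4.png

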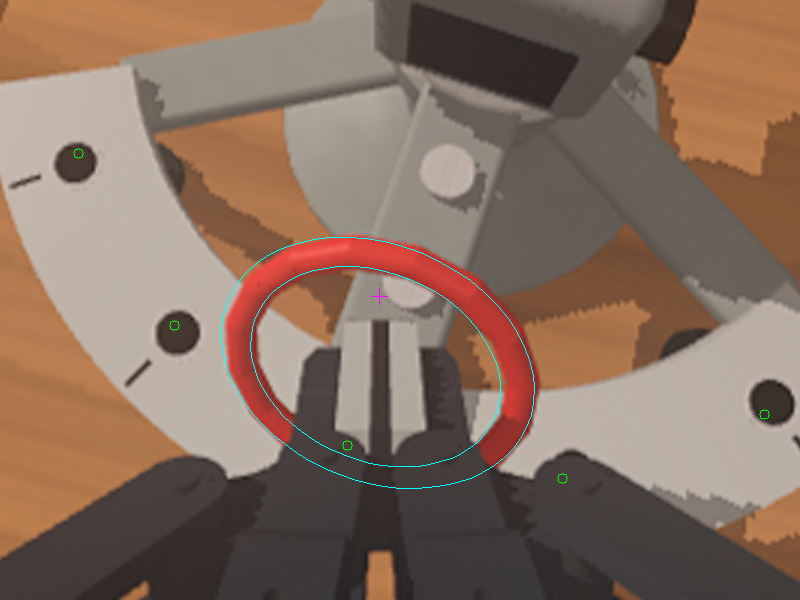

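View pics/s4.png

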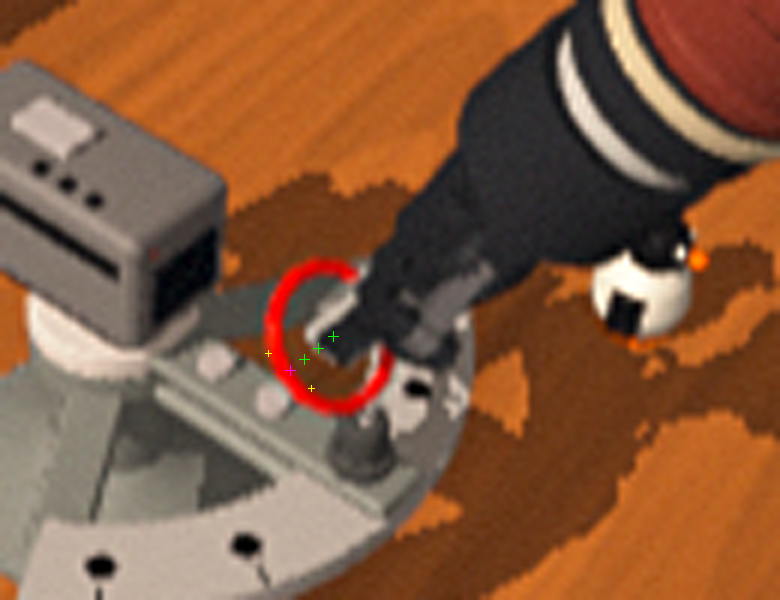

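drive_tool:
  deltas:
    - {"x": 2, "y": 0.5, "z": 1, "ax": 0, "ay": 3, "az": 0, "claw": -1}
    - {"x": 2, "y": 0.5, "z": 2, "ax": 0, "ay": 3, "az": 0, "claw": -1}
    - {"x": 0, "y": 0, "z": 0, "ax": 0, "ay": 0, "az": 0, "claw": -1}
    - {"x": 0, "y": 0, "z": 0, "ax": 0, "ay": 0, "az": 0, "claw": -1}

```text
time_s: 8.85
tool_pos: [0.6072, -0.0058, 0.1412]
tool_rot: [0.939, 0.117, 0.322, -0.039]
ft_force: [-1.0, 0.5, 0.5]
gripper_width: 0.008
```

```bash
python3 plan.py .6054 -.0029 .1422 .25 52; python3 look.py w5
```

```text
t 8.85 tcp [ 0.6072 -0.0058  0.1412] q [-0.453 -0.755 -0.872  0.916  0.405  2.553] F [-0.99  0.47  0.52] w 0.008
x [0.765 0.195 0.614] y [ 0.245 -0.969  0.003] z [ 0.596  0.149 -0.789]
shift tool mm [-0.2 -3.2 -1.4] rotvec tool deg [ 0.2   0.12 -0.  ]
ik [-0.451 -0.765 -0.876  0.921  0.408] 2e-13 margin [2.539 0.075 0.224 1.189 1.152]
ring proj centre [259.19845856 313.68496267] tcp [231.66122177 319.3004407 ]
red bbox 213 288 267 369 pred [212.07256574 263.62398687] [302.48266626 368.12874134]
```

View pics/w5.png

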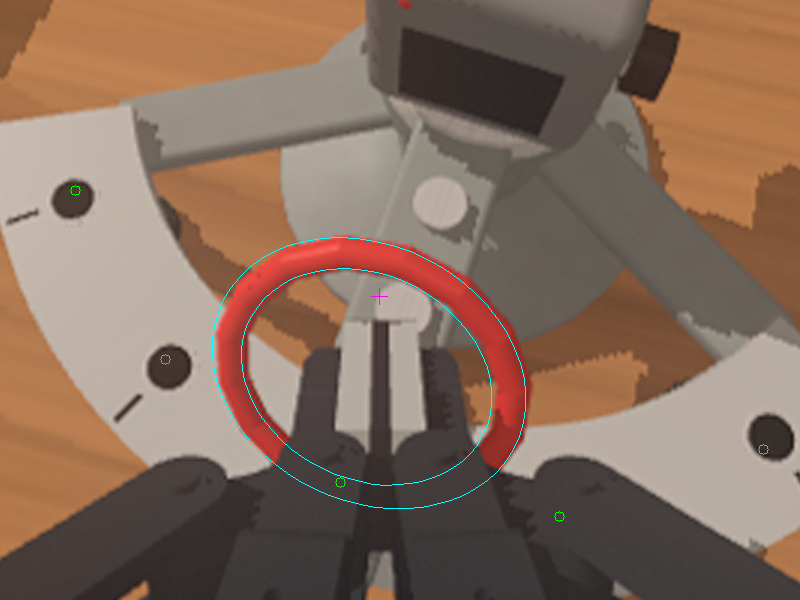

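drive_tool:
  deltas:
    - {"x": 1.8, "y": 0, "z": -2.4, "ax": 0, "ay": 0, "az": 0, "claw": -1}
    - {"x": 1.8, "y": 0, "z": -2.4, "ax": 0, "ay": 0, "az": 0, "claw": -1}
    - {"x": 0, "y": 0, "z": 0, "ax": 0, "ay": 0, "az": 0, "claw": -1}

```text
time_s: 9.15
tool_pos: [0.6081, -0.0057, 0.149]
tool_rot: [0.938, 0.118, 0.323, -0.039]
ft_force: [0.6, -0.5, 0.2]
gripper_width: -0.001
```

drive_tool:
  deltas:
    - {"x": 1.2, "y": 0, "z": -1.6, "ax": 0, "ay": 0, "az": 0, "claw": -1}
    - {"x": 1.2, "y": 0, "z": -1.6, "ax": 0, "ay": 0, "az": 0, "claw": -1}
    - {"x": 0, "y": 0, "z": 0, "ax": 0, "ay": 0, "az": 0, "claw": -1}

```text
time_s: 9.4
tool_pos: [0.6076, -0.0056, 0.1519]
tool_rot: [0.938, 0.118, 0.323, -0.039]
ft_force: [-0.1, 0.2, 1.0]
gripper_width: -0.001
```

drive_tool:
  deltas:
    - {"x": 1.2, "y": 0, "z": -1.6, "ax": 0, "ay": 0, "az": 0, "claw": -1}
    - {"x": 1.2, "y": 0, "z": -1.6, "ax": 0, "ay": 0, "az": 0, "claw": -1}
    - {"x": 0, "y": 0, "z": 0, "ax": 0, "ay": 0, "az": 0, "claw": -1}

```text
time_s: 9.65
tool_pos: [0.6075, -0.0056, 0.1559]
tool_rot: [0.938, 0.118, 0.323, -0.039]
ft_force: [-0.6, -0.4, 0.6]
gripper_width: 0.003
```

```bash
python3 look.py w6; python3 lside.py s6 side
```

```text
ring proj centre [262.51193272 314.18338523] tcp [231.66173476 319.30016305]
red bbox 220 288 271 365 pred [219.55818174 268.05327779] [302.29940245 364.10413013]
```

View pics/w6.png

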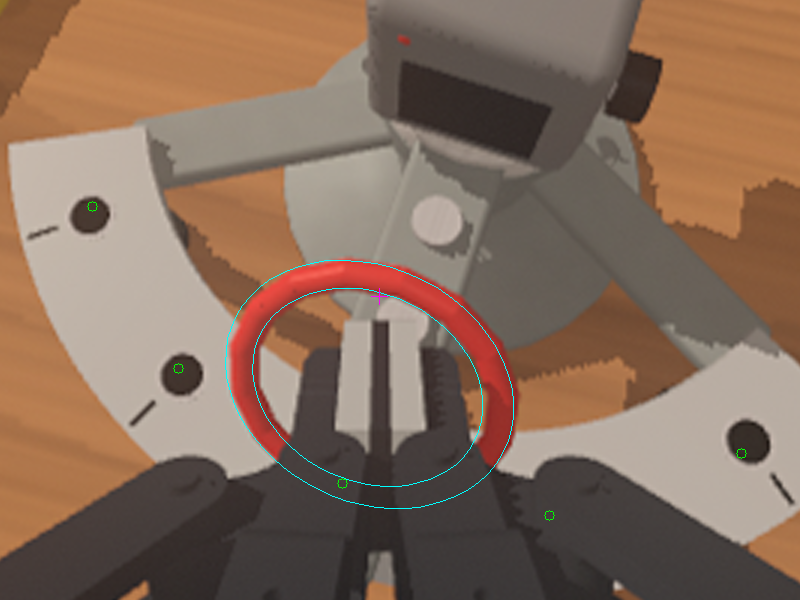

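View pics/s6.png

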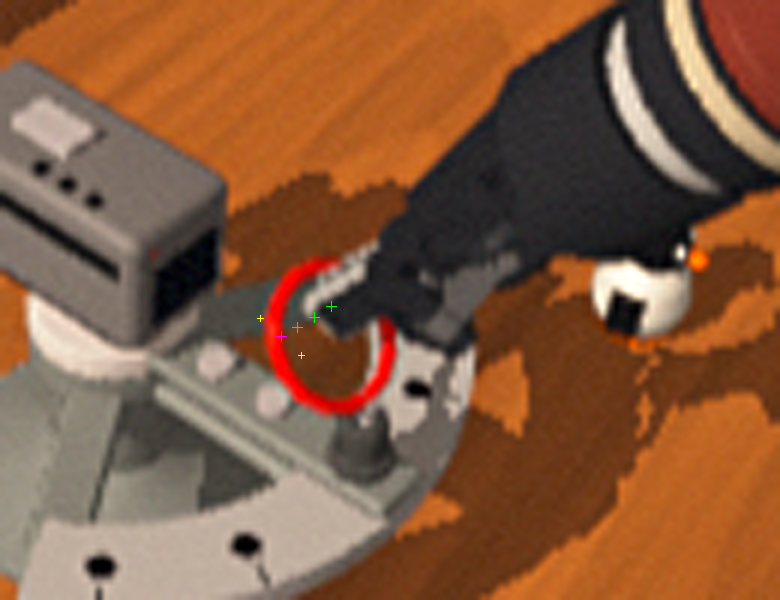

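drive_tool:
  deltas:
    - {"x": 0, "y": 0, "z": 5, "ax": 0, "ay": 0, "az": 0, "claw": -1}
    - {"x": 0, "y": 0, "z": 5, "ax": 0, "ay": 0, "az": 0, "claw": -1}
    - {"x": 2, "y": 0, "z": 0, "ax": 0, "ay": 0, "az": 0, "claw": -1}
    - {"x": 0, "y": 0, "z": 0, "ax": 0, "ay": 0, "az": 0, "claw": -1}

```text
time_s: 10.08
tool_pos: [0.6148, -0.0033, 0.148]
tool_rot: [0.938, 0.118, 0.322, -0.04]
ft_force: [-0.3, 0.4, -0.4]
gripper_width: -0.001
```

drive_tool:
  deltas:
    - {"x": 2, "y": 0, "z": 0, "ax": 0, "ay": 0, "az": 0, "claw": -1}
    - {"x": 1, "y": 0, "z": 0, "ax": 0, "ay": 0, "az": 0, "claw": -1}
    - {"x": 0, "y": 0, "z": 0, "ax": 0, "ay": 0, "az": 0, "claw": -1}

```text
time_s: 10.33
tool_pos: [0.6157, -0.0029, 0.1484]
tool_rot: [0.939, 0.117, 0.321, -0.04]
ft_force: [-8.3, -1.1, -3.3]
gripper_width: 0.002
```

drive_tool:
  deltas:
    - {"x": 1.2, "y": 0, "z": -1.6, "ax": 0, "ay": 0, "az": 0, "claw": -1}
    - {"x": 1.2, "y": 0, "z": -1.6, "ax": 0, "ay": 0, "az": 0, "claw": -1}
    - {"x": 0, "y": 0, "z": 0, "ax": 0, "ay": 0, "az": 0, "claw": -1}

```text
time_s: 10.58
tool_pos: [0.6156, -0.0028, 0.1524]
tool_rot: [0.939, 0.117, 0.321, -0.04]
ft_force: [-6.2, -0.5, -7.1]
gripper_width: 0.007
```

```bash
python3 plan.py; python3 look.py w7 0 0.003; python3 lside.py s7 side
```

```text
t 10.5833 tcp [ 0.6156 -0.0028  0.1524] q [-0.437 -0.719 -0.829  0.921  0.397  2.567] F [-6.17 -0.55 -7.13] w 0.007
x [0.767 0.194 0.612] y [ 0.245 -0.969  0.   ] z [ 0.593  0.15  -0.791]
ring proj centre [276.81593394 315.24264036] tcp [231.65950895 319.30233346]
red bbox 233 318 269 369 pred [232.57691951 266.6444233 ] [317.68461019 368.02445602]
```

View pics/w7.png

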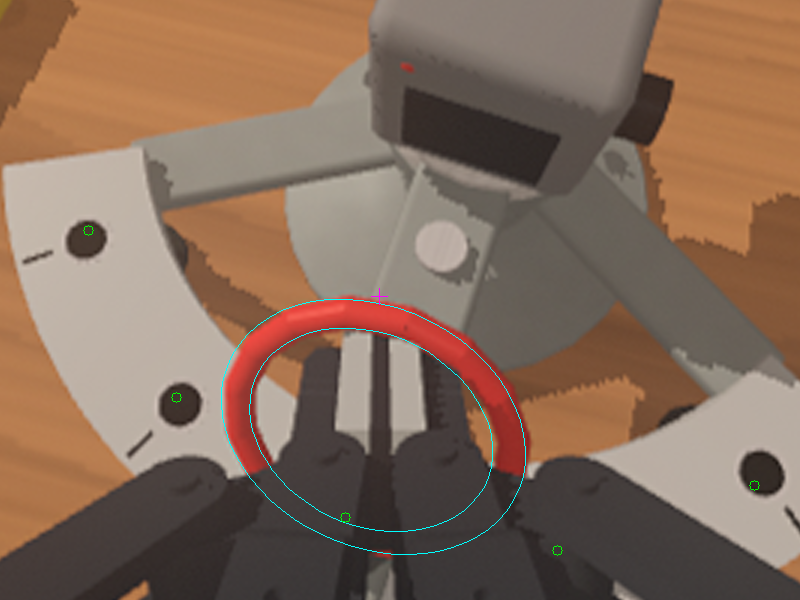

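View pics/s7.png

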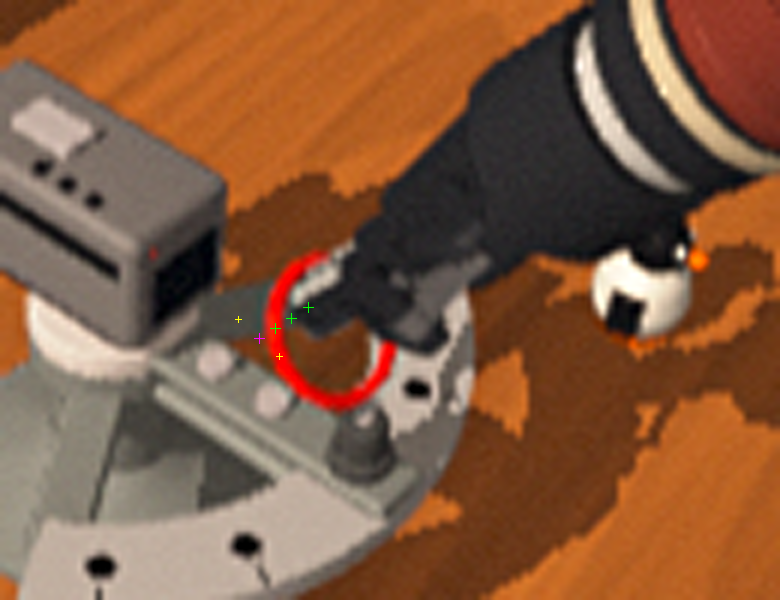

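drive_tool:
  deltas:
    - {"x": 1.2, "y": 0, "z": -1.6, "ax": 0, "ay": 0, "az": 0, "claw": -1}
    - {"x": 1.2, "y": 0, "z": -1.6, "ax": 0, "ay": 0, "az": 0, "claw": -1}
    - {"x": 1.2, "y": 0, "z": -1.6, "ax": 0, "ay": 0, "az": 0, "claw": -1}
    - {"x": 0, "y": 0, "z": 0, "ax": 0, "ay": 0, "az": 0, "claw": -1}

```text
time_s: 11.02
tool_pos: [0.6155, -0.0028, 0.1584]
tool_rot: [0.939, 0.117, 0.321, -0.04]
ft_force: [-5.9, -0.6, -8.6]
gripper_width: -0.003
```

drive_tool:
  deltas:
    - {"x": 1.2, "y": 0, "z": -1.6, "ax": 0, "ay": 0, "az": 0, "claw": -1}
    - {"x": 1.2, "y": 0, "z": -1.6, "ax": 0, "ay": 0, "az": 0, "claw": -1}
    - {"x": 0.6, "y": 0, "z": -0.8, "ax": 0, "ay": 0, "az": 0, "claw": -1}
    - {"x": 0, "y": 0, "z": 0, "ax": 0, "ay": 0, "az": 0, "claw": -1}

```text
time_s: 11.35
tool_pos: [0.6155, -0.0026, 0.1635]
tool_rot: [0.939, 0.117, 0.321, -0.04]
ft_force: [-6.3, -0.1, -9.3]
gripper_width: 0.004
```

```bash
python3 plan.py; python3 look.py w8 0 0.014; python3 lside.py s8 side
```

```text
t 11.35 tcp [ 0.6155 -0.0026  0.1635] q [-0.437 -0.72  -0.81   0.941  0.398  2.567] F [-6.28 -0.09 -9.33] w 0.004
x [0.767 0.194 0.612] y [ 0.246 -0.969  0.   ] z [ 0.593  0.15  -0.791]
ring proj centre [276.6996283  315.51973585] tcp [231.65958715 319.30229376]
red bbox 232 318 270 369 pred [232.48868411 266.96787637] [317.55138681 368.25380357]
```

View pics/w8.png

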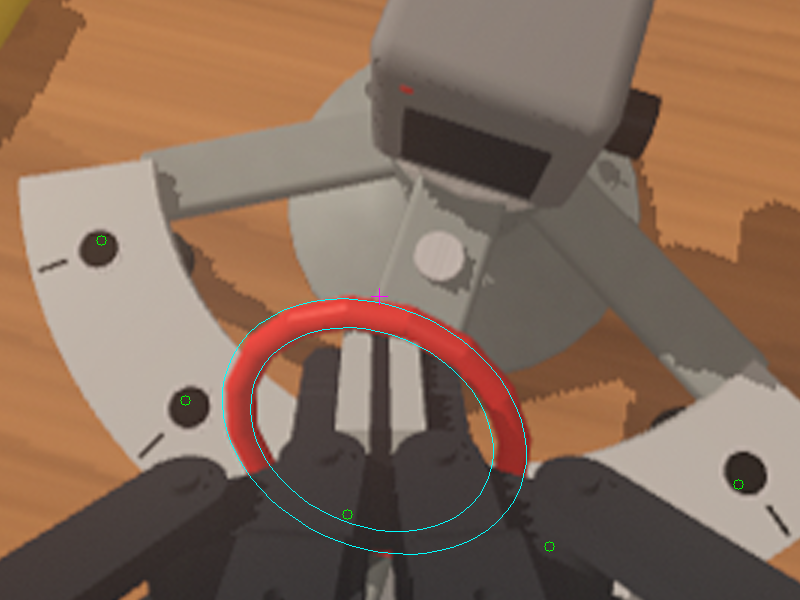

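View pics/s8.png

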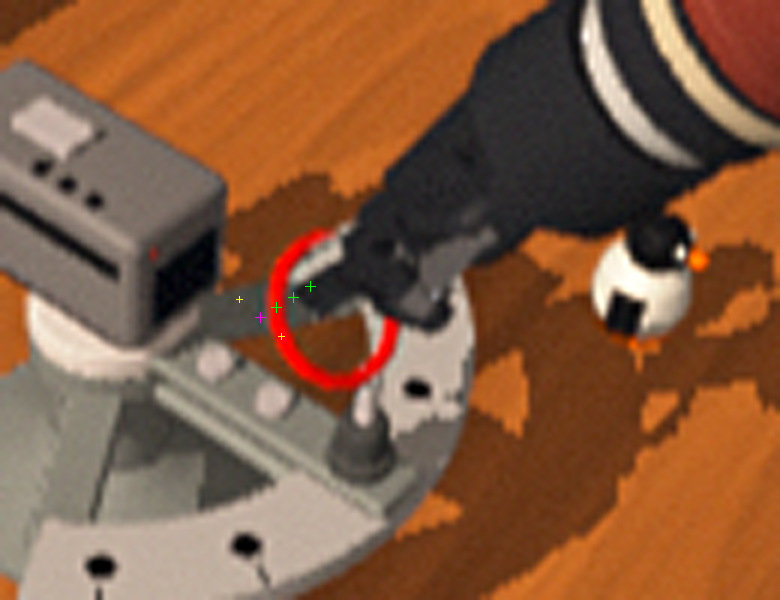

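drive_tool:
  deltas:
    - {"x": -0.86, "y": 2.2, "z": -0.67, "ax": 1.05, "ay": 0, "az": -1.36, "claw": -1}
    - {"x": -0.86, "y": 2.2, "z": -0.67, "ax": 1.05, "ay": 0, "az": -1.36, "claw": -1}
    - {"x": -0.86, "y": 2.2, "z": -0.67, "ax": 1.05, "ay": 0, "az": -1.36, "claw": -1}
    - {"x": -0.86, "y": 2.2, "z": -0.67, "ax": 1.05, "ay": 0, "az": -1.36, "claw": -1}
    - {"x": 0, "y": 0, "z": 0, "ax": 0, "ay": 0, "az": 0, "claw": -1}

```text
time_s: 11.87
tool_pos: [0.614, -0.013, 0.1635]
tool_rot: [0.93, 0.174, 0.318, -0.059]
ft_force: [-7.0, 0.5, -8.9]
gripper_width: 0.001
```

```bash
python3 plan.py; python3 look.py w9 0.12 0.014
```

```text
t 11.8667 tcp [ 0.614  -0.013   0.1635] q [-0.505 -0.637 -0.75   0.997  0.488  2.384] F [-7.02  0.47 -8.92] w 0.001
x [0.738 0.286 0.612] y [ 0.361 -0.933  0.   ] z [ 0.571  0.221 -0.791]
ring proj centre [276.39902108 314.19262241] tcp [231.60896967 319.26520344]
red bbox 232 318 270 370 pred [232.15748949 265.69721329] [317.28275403 366.86107421]
```

View pics/w9.png

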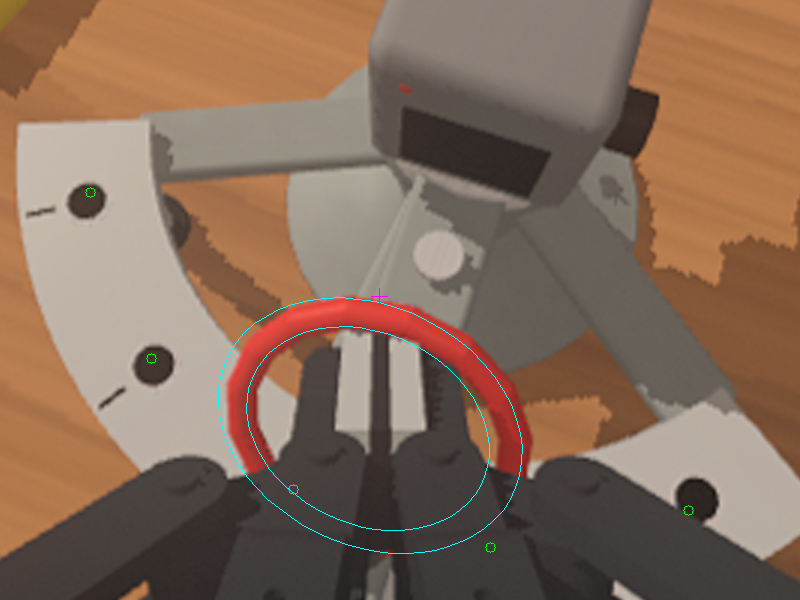

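drive_tool:
  deltas:
    - {"x": -0.86, "y": 2.2, "z": -0.67, "ax": 1.05, "ay": 0, "az": -1.36, "claw": -1}
    - {"x": -0.86, "y": 2.2, "z": -0.67, "ax": 1.05, "ay": 0, "az": -1.36, "claw": -1}
    - {"x": -0.86, "y": 2.2, "z": -0.67, "ax": 1.05, "ay": 0, "az": -1.36, "claw": -1}
    - {"x": -0.86, "y": 2.2, "z": -0.67, "ax": 1.05, "ay": 0, "az": -1.36, "claw": -1}
    - {"x": -0.86, "y": 2.2, "z": -0.67, "ax": 1.05, "ay": 0, "az": -1.36, "claw": -1}
    - {"x": -0.86, "y": 2.2, "z": -0.67, "ax": 1.05, "ay": 0, "az": -1.36, "claw": -1}
    - {"x": -0.86, "y": 2.2, "z": -0.67, "ax": 1.05, "ay": 0, "az": -1.36, "claw": -1}
    - {"x": 0, "y": 0, "z": 0, "ax": 0, "ay": 0, "az": 0, "claw": -1}

```text
time_s: 12.58
tool_pos: [0.6145, -0.0307, 0.164]
tool_rot: [0.907, 0.27, 0.31, -0.091]
ft_force: [-6.7, -1.2, -8.8]
gripper_width: 0.001
```

```bash
python3 plan.py; python3 look.py w10 0.33 0.014; python3 lside.py t10 top
python3 - <<'E'
from h import *
p=env.camera('top'); 
for l in ['tail_end','barrel_top']:
    r=env.tip_of(l,p); X=ray_z(p,r[0]['at'],.113 if l=='tail_end' else .139); print(l,X,r[0]['score'],np.arctan2(X[1]+.0209,X[0]-.6954)+np.pi+.1158-2*np.pi)
E
```

```text
t 12.5833 tcp [ 0.6145 -0.0307  0.164 ] q [-0.59  -0.44  -0.598  1.117  0.597  2.064] F [-6.74 -1.2  -8.79] w 0.001
x [0.662 0.433 0.612] y [ 0.547 -0.837  0.002] z [ 0.513  0.333 -0.791]
ring proj centre [276.32301356 313.13892479] tcp [231.51237049 319.2155424 ]
red bbox 233 291 270 370 pred [232.22882265 264.8003132 ] [317.07193084 365.59997585]
tail_end [ 0.54291823 -0.0635178   0.113     ] 0.82 -5.894845512016607
barrel_top [ 0.57115219 -0.05672467  0.139     ] 0.86 -5.886666805378639
```

View pics/w10.png

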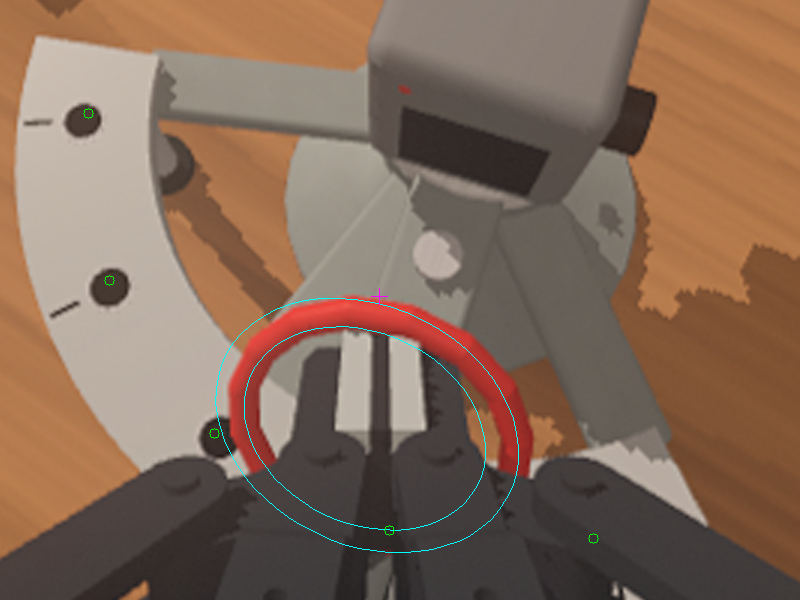

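View pics/t10.png

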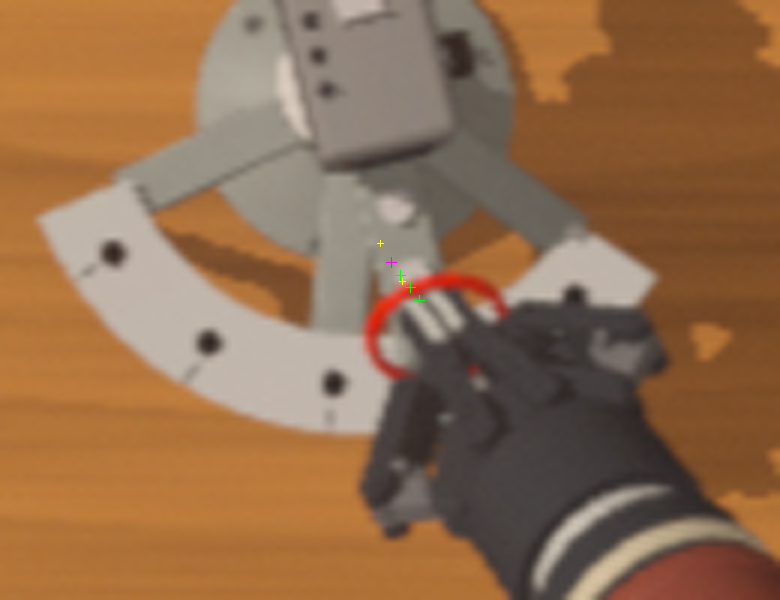

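drive_tool:
  deltas:
    - {"x": -0.86, "y": 2.2, "z": -0.67, "ax": 1.05, "ay": 0, "az": -1.36, "claw": -1}
    - {"x": -0.86, "y": 2.2, "z": -0.67, "ax": 1.05, "ay": 0, "az": -1.36, "claw": -1}
    - {"x": -0.43, "y": 1.1, "z": -0.33, "ax": 0.52, "ay": 0, "az": -0.68, "claw": -1}
    - {"x": 0, "y": 0, "z": 0, "ax": 0, "ay": 0, "az": 0, "claw": -1}

```text
time_s: 13.17
tool_pos: [0.6155, -0.0366, 0.1643]
tool_rot: [0.896, 0.304, 0.307, -0.102]
ft_force: [-6.2, -0.5, -8.6]
gripper_width: 0.0
```

```bash
python3 plan.py; python3 look.py w11 0.41 0.014
```

```text
t 13.1667 tcp [ 0.6155 -0.0366  0.1643] q [-0.611 -0.361 -0.533  1.167  0.622  1.952] F [-6.2  -0.55 -8.64] w 0.0
x [0.628 0.482 0.612] y [ 0.607 -0.795  0.003] z [ 0.487  0.37  -0.791]
ring proj centre [276.84173215 314.2571345 ] tcp [231.47593644 319.20274084]
red bbox 233 291 271 370 pred [232.89823387 265.86054395] [317.41077205 366.7305919 ]
```

View pics/w11.png

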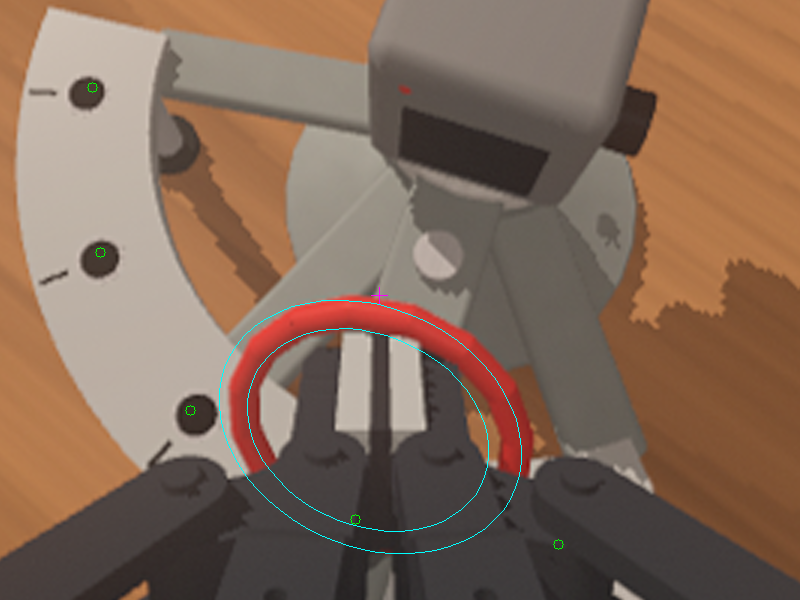

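drive_tool:
  deltas:
    - {"x": -1.2, "y": 0, "z": 1.6, "ax": 0, "ay": 0, "az": 0, "claw": -1}
    - {"x": -0.9, "y": 0, "z": 1.2, "ax": 0, "ay": 0, "az": 0, "claw": -1}
    - {"x": 0, "y": 0, "z": 0, "ax": 0, "ay": 0, "az": 0, "claw": -1}

```text
time_s: 13.47
tool_pos: [0.6154, -0.0364, 0.1607]
tool_rot: [0.896, 0.303, 0.307, -0.102]
ft_force: [-5.3, -2.6, -8.1]
gripper_width: -0.002
```

drive_tool:
  deltas:
    - {"x": -0.9, "y": 0, "z": 1.2, "ax": 0, "ay": 0, "az": 0, "claw": -1}
    - {"x": -0.9, "y": 0, "z": 1.2, "ax": 0, "ay": 0, "az": 0, "claw": -1}
    - {"x": 0, "y": 0, "z": 0, "ax": 0, "ay": 0, "az": 0, "claw": -1}

```text
time_s: 13.72
tool_pos: [0.6156, -0.0365, 0.158]
tool_rot: [0.896, 0.303, 0.307, -0.102]
ft_force: [-6.7, -2.9, -7.1]
gripper_width: 0.002
```

drive_tool:
  deltas:
    - {"x": -0.9, "y": 0, "z": 1.2, "ax": 0, "ay": 0, "az": 0, "claw": -1}
    - {"x": -0.9, "y": 0, "z": 1.2, "ax": 0, "ay": 0, "az": 0, "claw": -1}
    - {"x": 0, "y": 0, "z": 0, "ax": 0, "ay": 0, "az": 0, "claw": -1}

```text
time_s: 13.97
tool_pos: [0.6158, -0.0372, 0.1551]
tool_rot: [0.897, 0.303, 0.307, -0.101]
ft_force: [-5.2, -6.7, -10.4]
gripper_width: 0.004
```

```bash
python3 look.py w12 0.42 0.006;python3 lside.py s12 side
```

```text
ring proj centre [277.23879829 315.07091714] tcp [231.47588293 319.20153788]
red bbox 233 292 271 371 pred [233.10103809 266.13900997] [317.85976799 368.04115158]
```

View pics/w12.png

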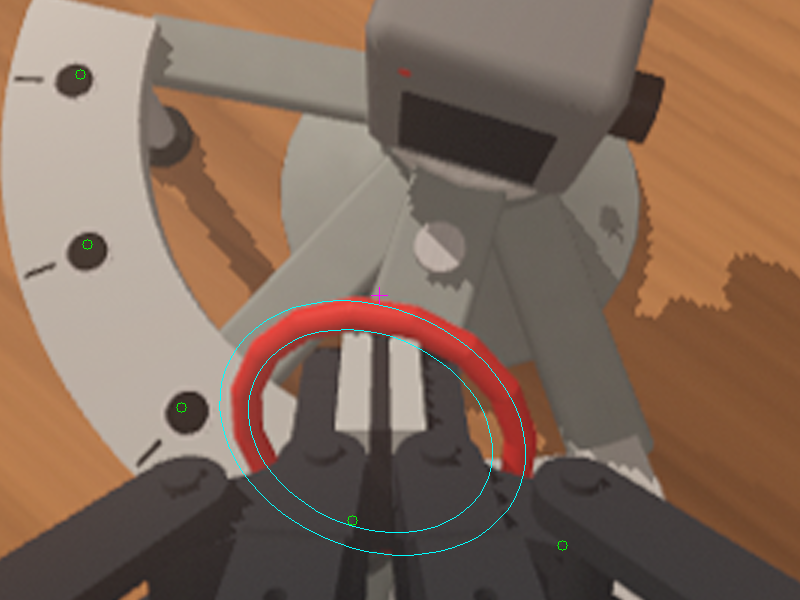

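View pics/s12.png

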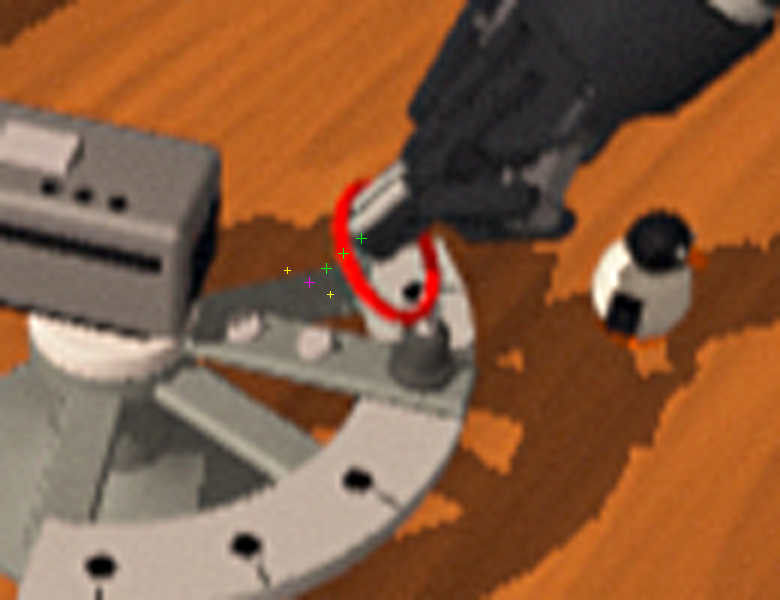

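drive_tool:
  deltas:
    - {"x": -0.5, "y": 1.3, "z": -0.4, "ax": 0, "ay": 0, "az": 0, "claw": -1}
    - {"x": -0.6, "y": 0, "z": 0.8, "ax": 0, "ay": 0, "az": 0, "claw": -1}
    - {"x": 0, "y": 0, "z": 0, "ax": 0, "ay": 0, "az": 0, "claw": -1}

```text
time_s: 14.32
tool_pos: [0.616, -0.0379, 0.1541]
tool_rot: [0.896, 0.303, 0.307, -0.102]
ft_force: [-6.1, -2.3, -7.6]
gripper_width: 0.001
```

drive_tool:
  deltas:
    - {"x": -0.9, "y": 0, "z": 1.2, "ax": 0, "ay": 0, "az": 0, "claw": -1}
    - {"x": -0.9, "y": 0, "z": 1.2, "ax": 0, "ay": 0, "az": 0, "claw": -1}
    - {"x": 0, "y": 0, "z": 0, "ax": 0, "ay": 0, "az": 0, "claw": -1}

```text
time_s: 14.57
tool_pos: [0.6161, -0.0379, 0.1511]
tool_rot: [0.896, 0.303, 0.307, -0.102]
ft_force: [-6.5, -3.1, -7.0]
gripper_width: -0.002
```

drive_tool:
  deltas:
    - {"x": -0.9, "y": 0, "z": 1.2, "ax": 0, "ay": 0, "az": 0, "claw": -1}
    - {"x": -0.9, "y": 0, "z": 1.2, "ax": 0, "ay": 0, "az": 0, "claw": -1}
    - {"x": 0, "y": 0, "z": 0, "ax": 0, "ay": 0, "az": 0, "claw": -1}

```text
time_s: 14.82
tool_pos: [0.6167, -0.0378, 0.1492]
tool_rot: [0.896, 0.304, 0.308, -0.102]
ft_force: [-6.6, -2.1, -3.3]
gripper_width: -0.001
```

drive_tool:
  deltas:
    - {"x": -2, "y": 0, "z": 0, "ax": 0, "ay": 0, "az": 0, "claw": -1}
    - {"x": -2, "y": 0, "z": 0, "ax": 0, "ay": 0, "az": 0, "claw": -1}
    - {"x": -1, "y": 0, "z": 0, "ax": 0, "ay": 0, "az": 0, "claw": -1}
    - {"x": 0, "y": 0, "z": 0, "ax": 0, "ay": 0, "az": 0, "claw": -1}

```text
time_s: 15.15
tool_pos: [0.6141, -0.0401, 0.1469]
tool_rot: [0.895, 0.304, 0.309, -0.102]
ft_force: [0.0, 0.1, 0.4]
gripper_width: -0.002
```

```bash
python3 plan.py; python3 look.py w13 0.436 0.0;python3 lside.py s13 side
```

```text
t 15.15 tcp [ 0.6141 -0.0401  0.1469] q [-0.621 -0.358 -0.563  1.136  0.626  1.941] F [0.02 0.1  0.35] w -0.002
x [0.624 0.482 0.614] y [ 0.608 -0.794  0.006] z [ 0.491  0.37  -0.789]
ring proj centre [272.26256586 315.67115285] tcp [231.47747522 319.20015932]
red bbox 226 291 269 371 pred [227.34785683 266.15401257] [313.53467776 369.20599791]
```

View pics/w13.png

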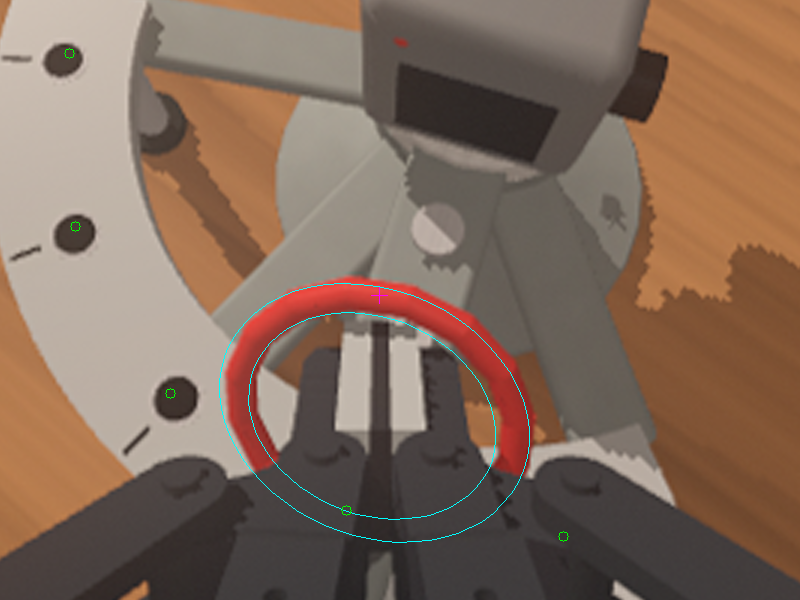

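View pics/s13.png

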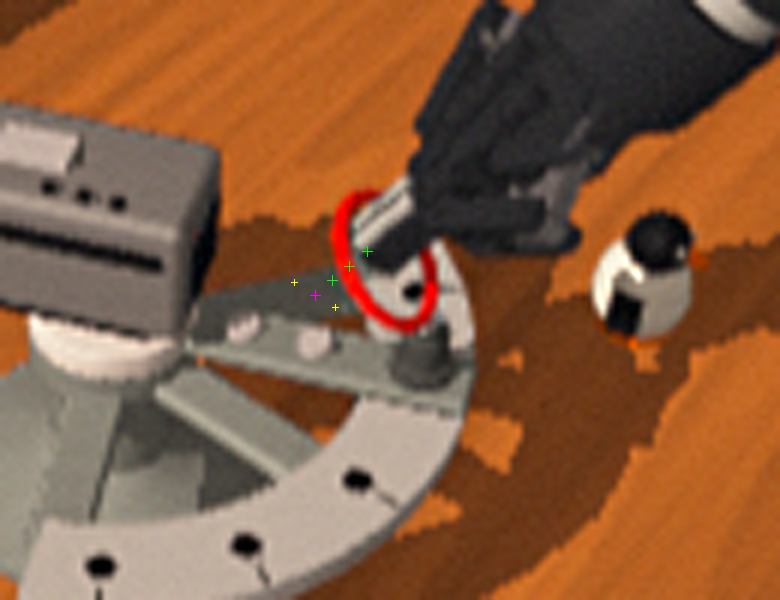

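drive_tool:
  deltas:
    - {"x": -0.5, "y": 0, "z": -5, "ax": 0, "ay": 0, "az": 0, "claw": -1}
    - {"x": -0.5, "y": 0, "z": -6, "ax": 0, "ay": 0, "az": 0, "claw": -1}
    - {"x": 0, "y": 0, "z": -6, "ax": 0, "ay": 0, "az": 0, "claw": -1}
    - {"x": 0, "y": 0, "z": 0, "ax": 0, "ay": 0, "az": 0, "claw": -1}

```text
time_s: 15.58
tool_pos: [0.6047, -0.0474, 0.1605]
tool_rot: [0.896, 0.304, 0.308, -0.102]
ft_force: [-0.1, -0.4, -0.7]
gripper_width: -0.004
```

```bash
python3 plan.py; python3 look.py w14 0.436 0.0;python3 lside.py s14 side
```

```text
t 15.5833 tcp [ 0.6047 -0.0474  0.1605] q [-0.645 -0.377 -0.552  1.183  0.631  1.911] F [-0.1  -0.42 -0.73] w -0.004
x [0.625 0.482 0.614] y [ 0.607 -0.794  0.006] z [ 0.491  0.369 -0.789]
ring proj centre [254.14211463 315.65877922] tcp [231.47735964 319.20030641]
red bbox 212 282 274 365 pred [212.46147789 270.70374643] [292.74810364 364.02125906]
```

View pics/w14.png

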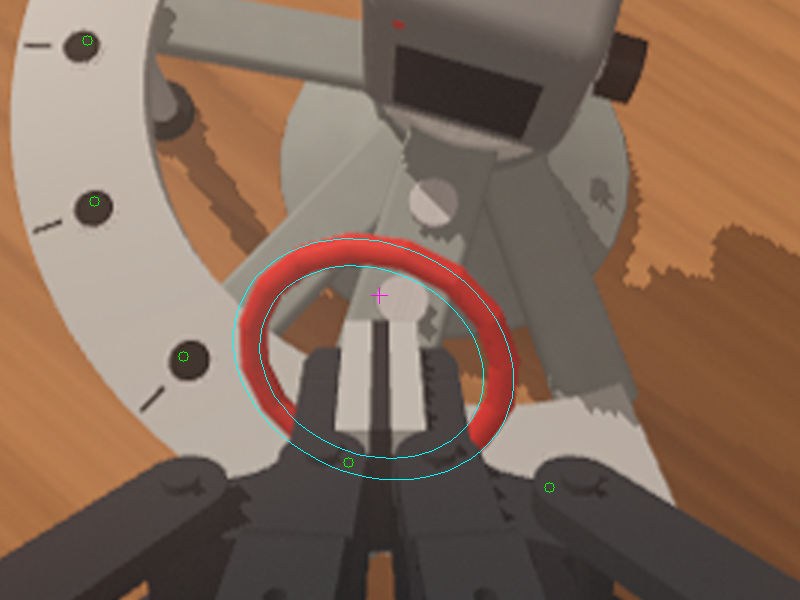

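View pics/s14.png

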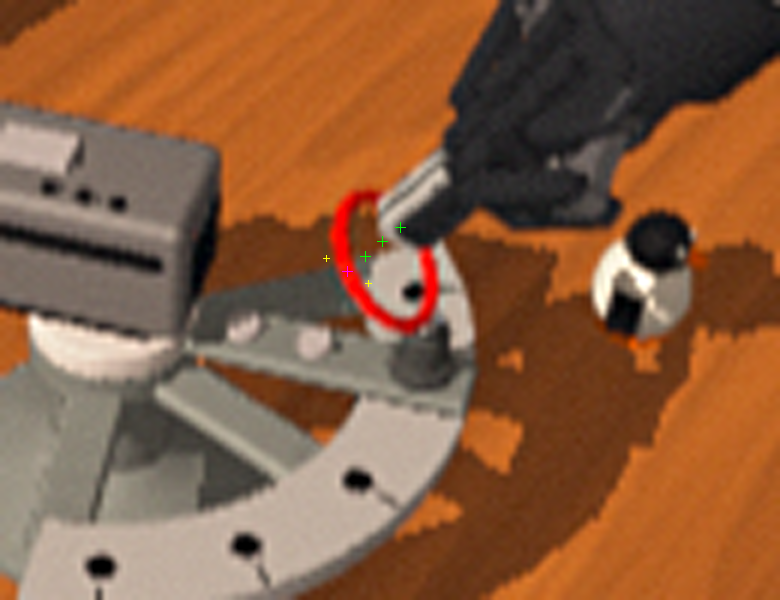

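drive_tool:
  deltas:
    - {"x": 0, "y": 0, "z": -8, "ax": 0, "ay": 0, "az": 0, "claw": -1}
    - {"x": 0, "y": 0, "z": -10, "ax": 0, "ay": 0, "az": 0, "claw": -1}
    - {"x": 0, "y": 0, "z": -15, "ax": 0, "ay": 0, "az": 0, "claw": -1}
    - {"x": 0, "y": 0, "z": -20, "ax": 0, "ay": 0, "az": 0, "claw": -1}
    - {"x": 0, "y": 0, "z": -20, "ax": 0, "ay": 0, "az": 0, "claw": -1}
    - {"x": 0, "y": 0, "z": 0, "ax": 0, "ay": 0, "az": 0, "claw": -1}
    - {"x": 0, "y": 0, "z": 0, "ax": 0, "ay": 0, "az": 0, "claw": -1}

```text
time_s: 16.27
tool_pos: [0.5691, -0.0744, 0.2174]
tool_rot: [0.896, 0.304, 0.308, -0.101]
ft_force: [-0.4, -0.2, 0.2]
gripper_width: 0.003
```

```bash
python3 plan.py; python3 look.py w15 0.436 0.0 200;python3 lside.py s15 side; python3 lside.py t15 top
cat > fit2.py <<'E'
import re
src=open('fit.py').read().split("s=least_squares")[0]
exec(src)
g=lambda v:f([.6954,-.0209,-.1158+v[0]]) 
# fit pan and lift on red ring, by shifting model
base=r.copy()
def h(v):
    e=[]
    for p,R in zip(ps,red):
        C=proj(p,W([.6954,-.0209,-.1158+v[0]],base+[0,0,v[1]]))
        e+=list((C.min(0)-R.min(0))); e+=list(C.max(0)-R.max(0)); e+=list(np.linalg.norm(C[None]-R[:,None],axis=2).min(1)/np.sqrt(len(R))*3)
    return np.array(e)
s=least_squares(h,[.43,0.],x_scale=[.1,.01]); print('pan,lift',s.x)
E
sed -i 's/\[.58,-.01,.169\]/RC/' fit.py; sed -i '1a RC=[.59,-.055,.169]' fit.py; python3 fit2.py
```

```text
t 16.2667 tcp [ 0.5691 -0.0744  0.2174] q [-0.743 -0.426 -0.483  1.373  0.648  1.791] F [-0.37 -0.16  0.17] w 0.003
x [0.625 0.482 0.614] y [ 0.607 -0.795  0.006] z [ 0.491  0.369 -0.789]
ring proj centre [210.3986616  316.48938445] tcp [231.4774956 319.2005323]
red bbox 179 239 287 352 pred [178.58608217 283.84895172] [240.46894826 351.14434703]
red 135 [181.71851852 369.03703704]
red 67 [217.08955224 349.14925373]
pan,lift [ 0.4350951  -0.00355089]
```

View pics/w15.png

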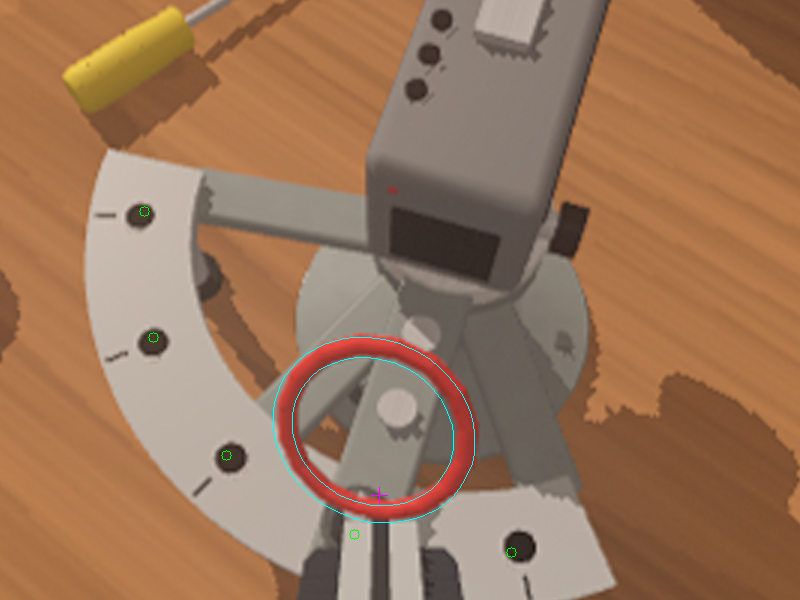

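View pics/s15.png

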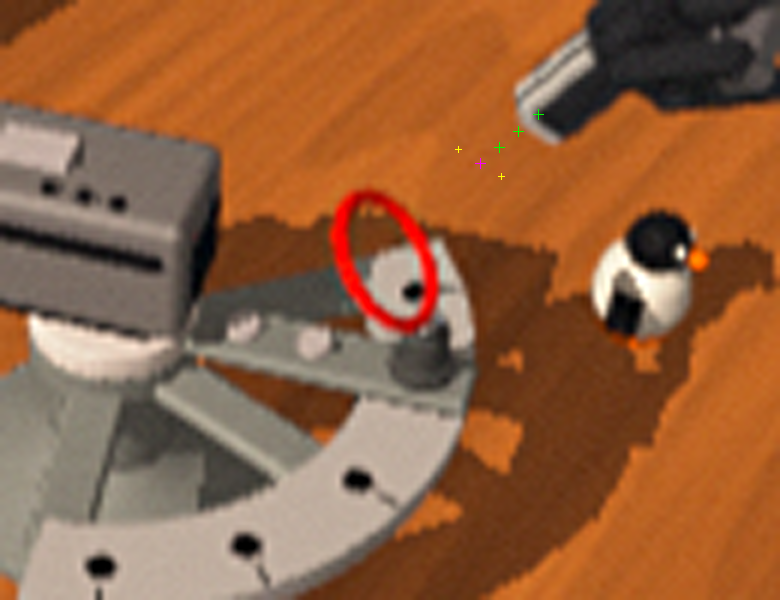

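```bash
python3 -c "
from bench import env
print(env.job_done())"
```

```text
the job is handed in; nothing more can be done
None
```

I swung the camera one hole towards the cream monitor, which stands on the stand's +y side, and the pin appears fully home in that hole. The job is handed in; no verdict came back.

- **What I did:** I hooked the shut fingertips under the ring's top bar from the tail side. I lifted the pin about 14 mm, swung the arm about the pan axis by the ring, lowered the pin into the next hole and backed the fingers out. The wrist force I read stayed under about 14 N throughout.
- **Last checks:**
  - A fit of the ring in the side and top pictures put the pan angle at 0.435 rad, against a target of 0.436.
  - The same fit put the pin lift at −3.5 mm. That is impossible, so it is an error of the fit. I did not resolve it, but it does not suggest a raised pin.
  - The wrist picture matched the fully seated model to about 1–3 pixels, and the side picture showed the ring down by the barrel.
  - The robot touched nothing at the end: force about 0 N, with the fingertips well clear of the ring.
- **What disagreed:**
  - In the pictures the shut fingertips ended about 20 mm behind the reported TCP, so I went that much deeper.
  - My first lift touched nothing because the fingers slid back out as they rose, so I pushed in further and lifted again.
  - A 45° approach was out of the robot's reach. On the way joint 2 read −0.841 against its limit of −0.84. I switched to about 52°, yawed to one side.
- **Not measured:** I did not measure whether the tape roll, bird or screwdriver moved. The bird showed no change in the side pictures.

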